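# Slide the blank out of the light path and the sample into it

## Task

The light reader still holds the blank carrier (blue handle, purple-capped tube). Keeping both carriers flat on the desk and sliding them, never lifting or tipping them, first draw the blank out and park it inside the blue outline, lined up with it and with its well over the round blue spot, and let go. Then slide the sample carrier (red handle, red-capped tube), well first, into the reader, home against the back stop, centred and square so that its clear windows face the lamp and the detector; leave both tubes standing in their wells and do not disturb the foam rack or the swab pouch.

Things in the scene. Friction and masses are not known exactly. Their poses are not given: they have to be found in the camera images.
- reader_beam (a point): Middle of the light path of the fixed white and grey reader, 30 mm above the desk, half-way between lamp tower (+y, yellow) and detector tower (-y). Axes: x into the reader, y along the light path, z up. The slot between the towers is 58 mm wide, open above and in front, floored by the bare desk. A carrier enters from -x, well first, and is home with its well at this point.
- reader_stop (a point): Face of the reader's back stop, 26 mm beyond reader_beam; same axes. A carrier that is home stands 2 mm off it. From this face the towers (70 mm tall, 38 mm thick in y) reach 46 mm to the front and the back housing (58 mm tall, 134 mm wide) 34 mm to the back.
- park_spot (a point): 30 mm above the round blue spot of the blue outline painted flat on the desk, where the blank carrier's well shall stand. Axes: x along the outline towards its well end (a handle lies at -x), y across, z up. The outline is 148 x 66 mm, from x = -114 to +34 mm, about 10 mm larger than a carrier all round. It lies left or right of the reader.
- blank_well (a point): Well axis of the loose blank carrier (0.25 to 0.5 kg), 30 mm above its underside. Axes: x from handle to well, y across through the two clear windows, z up. Grey base plate 128 x 46 x 8 mm with a slick underside, from x = -104 to +24 mm; black well block 48 x 46 mm centred on the well, its top 62 mm above the desk; blue handle. It starts in the reader.
- blank_handle (a point): Centre of the grip of the blank carrier's blue handle, 85 mm behind the well axis (carrier x = -85 mm), 45 mm above the desk; same axes as blank_well. The handle is an upright block 36 mm long in x and 14 mm thick in y, from the base plate (8 mm) to 72 mm above the desk: pinch it across y.
- sample_well (a point): Well axis of the loose sample carrier, 30 mm above its underside (middle of its clear windows). Same shape, weight and axes as the blank carrier (x from handle to well, y through the windows), but with a red handle and a red-capped tube. It starts roughly in the red outline, on the other side of the reader from the blue one.
- sample_handle (a point): Centre of the grip of the sample carrier's red handle, 85 mm behind the well axis, 45 mm above the desk; same axes as sample_well. 36 mm long in x, 14 mm thick in y, top 72 mm above the desk: pinch it across y.
- blank_tube_mid (a point): Middle of the purple-capped tube (98 mm tall, cap 24 mm wide) that stands loosely in the blank carrier's well; z along the tube. Its foot is 8 mm, its cap's top 106 mm above the desk; this point is 27 mm above blank_well.
- sample_tube_mid (a point): Middle of the red-capped tube (98 mm tall, cap 24 mm wide) that stands loosely in the sample carrier's well; z along the tube. Cap's top 106 mm above the desk; this point is 27 mm above sample_well.
- rack: White foam tube rack with two tubes, 105 x 105 x 34 mm, origin under its centre; a bystander at the far left.
- swab: Swab pouch lying flat on the desk at the far side, right of the reader, 178 x 24 x 4 mm, origin under its centre; a bystander.
Not all that is in view belongs to the job. What is shaped like the part that bears sample_tube_mid but turquoise or yellow is not meant.

How it is judged:
On the way, in this order (a step that is already met when the one before it is completed fails the run):
1. the blank carrier stands in the blue outline, lined up with it, and is let go (horizontal distance between blank_well and park_spot below 0.018 m and angle between the x axis of blank_well and the x axis of park_spot, either way round below 0.21 rad and height (world z) of blank_well below 0.034 m and linear speed of blank_carrier below 0.01 m/s and contact force between the fingers and blank_carrier below 0.1 N), for 0.2 s.
2. the sample carrier is home in the reader, square to the light path, and is let go (horizontal distance between sample_well and reader_beam below 0.006 m and angle between the y axis of sample_well and the y axis of reader_beam, either way round below 0.09 rad and height (world z) of sample_well below 0.034 m and linear speed of sample_carrier below 0.01 m/s and contact force between the fingers and sample_carrier below 0.1 N), for 0.2 s.
At the end, for the whole second after the job is handed in: Blank well within 18 mm of the blue spot, carrier within 0.21 rad of the outline; sample well within 6 mm of the light path's middle and square within 0.09 rad; both flat on the desk, released, at rest, tubes down in their wells (within 6 mm, tilt under 0.25 rad) (all of step 1 and all of step 2 and z of blank_tube_mid in the frame of blank_well below 0.033 m and z of sample_tube_mid in the frame of sample_well below 0.033 m and angle between each of blank_tube_mid, sample_tube_mid's own z axis and vertical below 0.25 rad); the robot touches nothing.
It fails at once if a carrier is lifted more than 8 mm off the desk or tipped more than 0.15 rad (height (world z) of any of blank_well, sample_well above 0.038 m or height (world z) of any of blank_handle, sample_handle above 0.057 m or angle between any of blank_well, sample_well's own z axis and vertical above 0.15 rad).
It fails at once if a tube is lifted out of its well by more than 20 mm (z of blank_tube_mid in the frame of blank_well above 0.047 m or z of sample_tube_mid in the frame of sample_well above 0.047 m).
It fails at once if the foam rack or the swab pouch is shifted more than 20 mm (distance of any of rack, swab from where it was at the start of the episode above 0.02 m).
It also fails if it takes over 58 s, if anything falls off the work surface, if the arm or the gripper's body presses on something with over 40 N, if the wrist force passes 120 N, or if a joint passes its speed limit or range.

## Robot

A 6-joint arm with a two-finger parallel gripper is mounted at the origin on a cart in front of the work surface, level with it; the furniture and walls round the work are solid. World frame = base frame: x ahead of the robot, y to its left, z up, the work surface at z = 0. Lengths are in m, angles in rad, forces in N, time in s.
With the tool pointing down it reaches from about 0.35 to 0.775 m from the base axis. Payload 5.5 kg.
Tool frame: the origin (TCP) lies on the mounting face of the last link; the fingertips stand 173 mm ahead of it and the grasp point (between the pads) lies 155 mm ahead of it; z points along the fingers, y is the direction in which the jaws open and shut (so a half turn about z gives the same grasp; the last joint's range is limited). The gripper opens to 85 mm and grips with 20 to 120 N. Pads are 22 mm wide; open, the fingers measure 114 mm over their backs; the gripper's body (76 mm by 85 mm) begins 54 mm behind the grasp point. The pads swing forward as they close: fully open they stand 13 mm farther back than shut.
Start: joints at [-1.38, 0.313, 0.046, 1.304, 0, 1.431], TCP at [0.187, -0.544, 0.405] pointing down, gripper open.
Joint ranges: [-2.76, 2.76], [-0.86, 1.69], [-1.03, 1.26], [-2.2, 2.34], [-1.47, 1.5], [-3.14, 3.14]. Speed limits (rad/s): [2.57, 2.57, 3.14, 3.14, 3.14, 3.14].

## Interface

Orientations are given as a unit quaternion [w, x, y, z].
In Python, from workcell import get_state, eyes, env gives the robot as it stands. The module is installed in compiled form; this text tells all that it offers.
- The arm moves only by the tool carry_out, never from a script. Its argument "motion" is a list of rows, each an object of numbers: "jaw": the opening, from -1 (shut) to 1 (fully open); "tx", "ty", "tz": the shift along the tool's x, y, z in cm; "wx", "wy", "wz": the turn, a rotation vector about the tool's x, y, z in degrees. In form: [{"jaw": .., "tx": .., "ty": .., "tz": .., "wx": .., "wy": .., "wz": ..}, ...]. A call has 1 to 20 rows; each row shifts and turns the commanded pose from where the row before left it, along the tool's axes as they then stand; what a row does not reach is not made up. A row lasts 1/8 s, in which the tool goes at most 62.5 mm and 10.7 degrees, less where a joint would pass 70% of its speed; a pose out of reach is approached as far as the arm can. A call with a gripper value outside its range is refused whole. The fingers move at their own pace and stop on an object; "force" is the grip in N (left out, the last holds). Time passes only in rows, so rows that do not move let the fingers close. It gives the time, the measured TCP pose, the force and the opening at its end, in the units of the state.
- get_state(): the state, without advancing time (a new reading comes with each control period).
- eyes.read_camera(name): name is "side" or "top" or "wrist"; returns the picture (480x640x3 uint8, blue, green, red); there is no depth.
- eyes.calibration(name): a dict with "K" (3x3 intrinsics, pixels), "camera_from_world" (4x4, takes a point from world to camera coordinates). Camera axes: x right, y up, looking along -z (the intrinsics and any distortion apply to the point x, -y, -z); pixel columns grow to the right and rows downward; lengths in m; the calibration is good to about 2 mm. A picture is of the moment at which its call begins: read the wrist's pose just before it. calibration takes no time and is no camera call; for the wrist camera it gives the pose at the moment of the call.
- env.hand_in(): hands the job in, once; it reports no verdict.
The state is a dict: "clock": time; "joint_pos": joint angles; "qvel": joint speeds; "tau": joint torques, N m; "tcp_pos": TCP position; "orientation": TCP orientation; "wrist_force": force on the tool from outside, world axes, zero at the start; "ft_torque": the same for the moment, N m; "finger_gap": finger opening in m.
Only numpy, scipy, OpenCV 4.12 (cv2) and the standard library are available. Lean on these libraries where they do the work, as an engineer would, in place of code of your own. Each camera call takes 0.05 s, during which the arm holds its last target.

## Working session

There is one attempt and no reset: what is moved stays moved. The work goes in short steps, Python scripts to look and compute and a tool call to move; the robot and the scene stay as the last step left them, time stands still between calls to the robot, and variables do not carry over. Pictures are saved under pics/ and viewed, and the job is handed in when it is done.

Besides the shell and the picture viewer there is one more tool, called after "Emit:" as a command line: name --argument value ..., lists and objects as JSON in quotes. carry_out: Moves the arm, as the interface text tells. Its arguments: {"type":"object","properties":{"motion":{"type":"array"},"force":{"type":"number"}},"required":["motion"]}

```bash
mkdir -p pics; ls; python3 - <<'E'
from workcell import get_state, eyes, env
import cv2,numpy as np
np.set_printoptions(precision=4,suppress=True)
print(get_state())
for n in ["side","top","wrist"]:
    c=eyes.calibration(n); print(n,c)
    cv2.imwrite(f"pics/{n}0.png",eyes.read_camera(n))
E
```

```text
pics
{'clock': 0.0, 'joint_pos': array([-1.3796,  0.314 ,  0.0449,  1.3036,  0.    ,  1.4312]), 'qvel': array([-0.0003,  0.0002,  0.0008,  0.0011, -0.0019, -0.0012]), 'tau': array([ -0.0003, -48.0621,  29.8536,   0.0193,  -0.0001,   0.    ]), 'tcp_pos': array([ 0.1867, -0.5436,  0.4038]), 'orientation': array([-0.001 ,  0.9864,  0.1646, -0.    ]), 'wrist_force': array([ 0.2017,  0.478 , -1.2311]), 'ft_torque': array([ 0.0138, -0.0297,  0.0684]), 'finger_gap': 0.08557281910265047}
side {'K': array([[493.5804,   0.    , 318.3745],
       [  0.    , 493.5804, 226.9044],
       [  0.    ,   0.    ,   1.    ]]), 'camera_from_world': array([[-0.999 , -0.0433, -0.0086,  0.5336],
       [ 0.008 , -0.3704,  0.9288, -0.0509],
       [-0.0434,  0.9278,  0.3704, -0.9486],
       [ 0.    ,  0.    ,  0.    ,  1.    ]])}
top {'K': array([[557.8251,   0.    , 323.7628],
       [  0.    , 557.8251, 235.2351],
       [  0.    ,   0.    ,   1.    ]]), 'camera_from_world': array([[ 0.001 , -1.    ,  0.0043,  0.0532],
       [ 0.9873,  0.0017,  0.1587, -0.5257],
       [-0.1587,  0.0041,  0.9873, -1.2805],
       [ 0.    ,  0.    ,  0.    ,  1.    ]])}
wrist {'K': array([[372.1543,   0.    , 321.517 ],
       [  0.    , 372.1543, 239.7371],
       [  0.    ,   0.    ,   1.    ]]), 'camera_from_world': array([[ 0.3261, -0.9453, -0.0015, -0.5739],
       [ 0.9093,  0.3141, -0.2728,  0.0359],
       [ 0.2584,  0.0876,  0.9621, -0.3793],
       [ 0.    ,  0.    ,  0.    ,  1.    ]])}
```

View pics/top0.png

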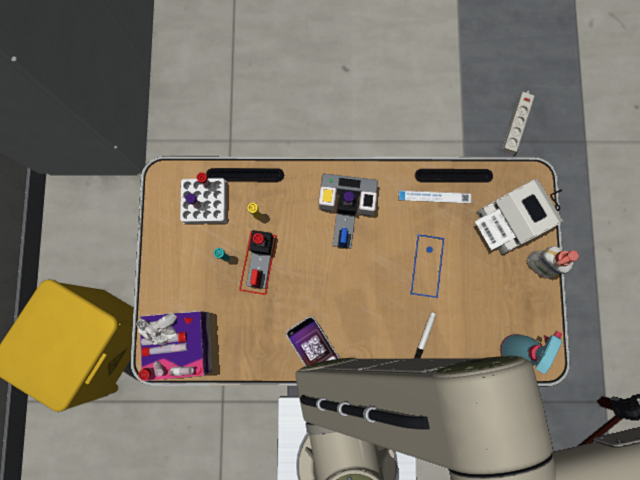

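View pics/side0.png

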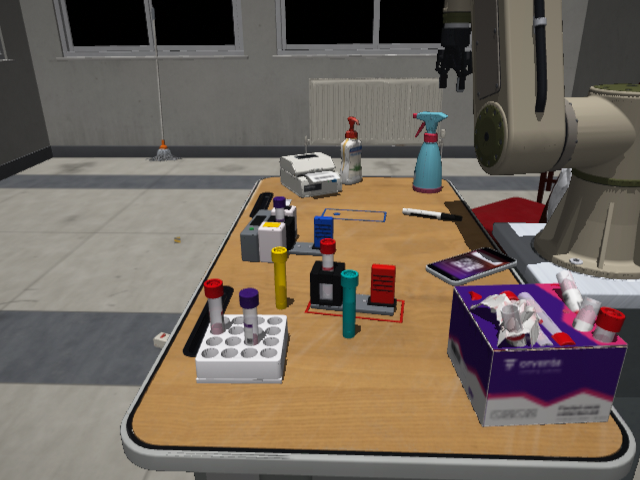

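The top view shows the reader at about (348,195), with the blank carrier in it: purple cap (347,198), blue handle (343,238). The sample carrier is in the red outline, red cap (258,240), red handle (256,277). The blue outline is at (428,265), with its spot at (430,250). Other tubes in view are yellow (252,209), turquoise (219,254), and a red and a purple one in the rack (202,178 and 191,199). The sample tube is the red-capped one in the black well block of the red-handled carrier. I'll measure it and check an enlarged crop.

```bash
cat > h.py <<'E'
from workcell import get_state, eyes, env
import cv2,numpy as np
np.set_printoptions(precision=4,suppress=True)
def ray(cal,u,v):
    T=cal["camera_from_world"];K=cal["K"];R=T[:3,:3];t=T[:3,3]
    d=np.array([(u-K[0,2])/K[0,0],-(v-K[1,2])/K[1,1],-1.])
    return -R.T@t, R.T@d
def onplane(cal,u,v,z):
    o,d=ray(cal,u,v); s=(z-o[2])/d[2]; return o+s*d
def tri(c1,p1,c2,p2):
    A=[];b=[]
    for c,p in((c1,p1),(c2,p2)):
        o,d=ray(c,*p); d=d/np.linalg.norm(d); P=np.eye(3)-np.outer(d,d); A.append(P);b.append(P@o)
    X=np.linalg.lstsq(np.vstack(A),np.hstack(b),rcond=None)[0]
    return X,[np.linalg.norm(a@X-bb) for a,bb in zip(A,b)]
def proj(cal,X):
    p=cal["camera_from_world"][:3,:3]@X+cal["camera_from_world"][:3,3]
    return cal["K"][0,0]*p[0]/-p[2]+cal["K"][0,2], cal["K"][1,1]*-p[1]/-p[2]+cal["K"][1,2]
def blobs(img,lo,hi,roi,hue2=None):
    x0,y0,x1,y1=roi; h=cv2.cvtColor(img[y0:y1,x0:x1],cv2.COLOR_BGR2HSV)
    m=cv2.inRange(h,np.array(lo),np.array(hi))
    if hue2: m|=cv2.inRange(h,np.array(hue2[0]),np.array(hue2[1]))
    n,l,s,c=cv2.connectedComponentsWithStats(m)
    return [(s[i,4],c[i]+[x0,y0],s[i,:4]+[x0,y0,0,0],(l==i)) for i in range(1,n) if s[i,4]>15]
E
python3 - <<'E'
from h import *
t=cv2.imread("pics/top0.png");s=cv2.imread("pics/side0.png")
cv2.imwrite("pics/top0c.png",cv2.resize(t[160:310,170:480],(775,375),interpolation=cv2.INTER_CUBIC))
cv2.imwrite("pics/side0c.png",cv2.resize(s[180:350,180:420],(800,567),interpolation=cv2.INTER_CUBIC))
B=([100,120,60],[125,255,255]);R=([0,150,80],[8,255,255]);R2=([172,150,80],[180,255,255]);P=([126,70,30],[150,255,255])
for n,im,roi in(("top",t,(170,160,480,310)),("side",s,(180,180,420,350))):
    for nm,c,h2 in(("blue",B,None),("red",R,R2),("purple",P,None)):
        for b in blobs(im,*c,roi,h2): print(n,nm,b[0],b[1],b[2])
E
```

```text
top blue 46 [401.7174 195.1304] [399 191   6   9]
top blue 99 [343.4545 235.3939] [340 228   8  16]
top blue 19 [419.1053 238.4737] [417 235   9  12]
top blue 17 [439.4706 238.5294] [433 237  11   7]
top blue 22 [429.0909 249.0909] [427 247   5   5]
top red 85 [201.2706 176.6941] [196 172  11  10]
top red 233 [253.3219 270.2146] [239 231  34  64]
top red 101 [257.8218 238.    ] [253 233  11  11]
top red 89 [253.809  276.9101] [250 270   8  15]
top purple 106 [348.4057 196.0566] [343 191  12  11]
top purple 92 [190.3478 198.0217] [185 193  12  11]
side blue 428 [322.007  227.9042] [314 209  19  38]
side red 213 [327.446  245.5869] [320 238  16  16]
side red 791 [382.5474 282.7965] [371 264  25  40]
side red 305 [212.4197 287.577 ] [204 278  19  21]
side red 160 [389.2625 314.6938] [356 299  49  24]
side red 95 [319.8316 311.4947] [305 301  38  16]
side purple 121 [278.9917 202.0331] [273 197  13  11]
side purple 337 [248.3858 297.8754] [239 288  19  21]
side purple 18 [247.5    325.2778] [244 323   8   5]
```

View pics/top0c.png

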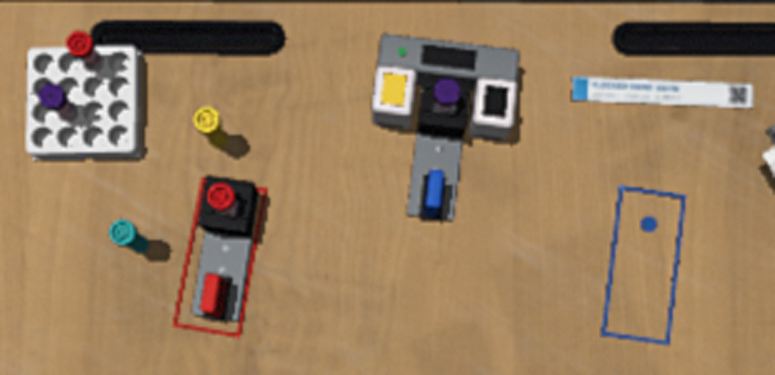

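View pics/side0c.png

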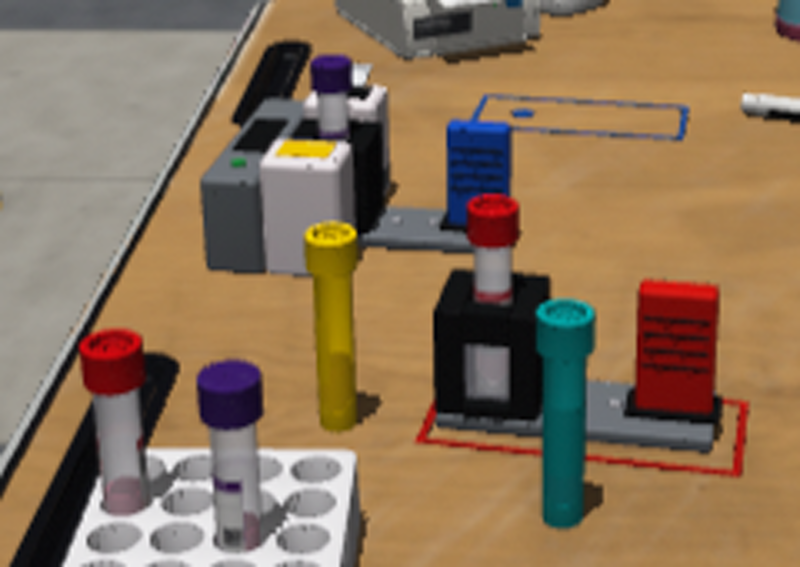

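The crops confirm the layout: the sample is the red cap in the black block with the red handle, and the yellow and turquoise tubes stand free. Next I'll triangulate.

```bash
python3 - <<'E'
from h import *
t=cv2.imread("pics/top0.png");s=cv2.imread("pics/side0.png")
ct=eyes.calibration("top");cs=eyes.calibration("side")
# cap tops / centres
print("purple cap",tri(ct,(347.8,196.5),cs,(279.5,201.5)))
print("red cap",tri(ct,(258,239),cs,(328,245.6)))
print("blank cap@.095",onplane(ct,347.8,196.5,.1),"sample",onplane(ct,258,238.5,.1))
print("blue handle",tri(ct,(343.5,237),cs,(322,228)))
print("red handle",tri(ct,(254.5,278),cs,(382.5,283)))
print("blue handle top@.072",onplane(ct,343.4,235.8,.066),"red",onplane(ct,254,277,.066))
# blue outline
h=cv2.cvtColor(t,cv2.COLOR_BGR2HSV); m=cv2.inRange(h,np.array([100,70,40]),np.array([125,255,255]))
m[:, :405]=0; m[:,450:]=0; m[:230]=0; m[305:]=0
n,l,st,c=cv2.connectedComponentsWithStats(m)
print(st[1:],c[1:])
ys,xs=np.nonzero(m); W=np.array([onplane(ct,x+0.,y+0.,0)[:2] for x,y in zip(xs,ys)],np.float32)
r=cv2.minAreaRect(W);print("rect",r,cv2.boxPoints(r))
print("spot",onplane(ct,429.1,249.1,0))
for n,u,v in(("yellow",252,207),("teal",220,252)): print(n,onplane(ct,u,v,.1))
cw=eyes.calibration("wrist");st=get_state();print("wristcam",ray(cw,320,240),st["tcp_pos"])
E
```

```text
purple cap (array([ 0.6066, -0.0008,  0.1011]), [np.float64(0.000580583850175804), np.float64(0.0005805838501761425)])
red cap (array([0.5086, 0.2027, 0.1006]), [np.float64(0.0012646351197403312), np.float64(0.0012646351197409219)])
blank cap@.095 [ 0.6063 -0.0008  0.1   ] sample [0.5086 0.2029 0.1   ]
blue handle (array([0.5233, 0.0074, 0.0504]), [np.float64(0.0031037731436898137), np.float64(0.003103773143690332)])
red handle (array([0.4252, 0.2154, 0.0449]), [np.float64(0.001493331401359061), np.float64(0.0014933314013591808)])
blue handle top@.072 [0.5205 0.0083 0.066 ] red [0.4243 0.2142 0.066 ]
[[411 234  33  64 215]
 [427 247   6   6  27]] [[427.1302 266.3302]
 [429.2222 249.2963]]
rect ((0.4588764011859894, -0.19757770001888275), (0.0653538778424263, 0.14719080924987793), 81.66109466552734) [[ 0.3813 -0.2192]
 [ 0.527  -0.2406]
 [ 0.5364 -0.1759]
 [ 0.3908 -0.1546]]
spot [ 0.4986 -0.2032  0.    ]
yellow [0.5813 0.218  0.1   ]
teal [0.4777 0.2878 0.1   ]
wristcam (array([ 0.2525, -0.5206,  0.3739]), array([-0.2603, -0.0842, -0.9619])) [ 0.1867 -0.5437  0.404 ]
```

```bash
cat >> h.py <<'E'
from scipy.spatial.transform import Rotation as Ro
def delta(pos,psi_deg):
    s=get_state(); q=s["orientation"]; R=Ro.from_quat([q[1],q[2],q[3],q[0]])
    c,sn=np.cos(np.radians(psi_deg)),np.sin(np.radians(psi_deg))
    Rt=np.array([[c,sn,0],[sn,-c,0],[0,0,-1.]])
    rv=(R.inv()*Ro.from_matrix(Rt)).as_rotvec(degrees=True)
    d=Rt.T@(np.array(pos)-s["tcp_pos"])*100
    print("t",round(s["clock"],2),"tcp",s["tcp_pos"],"gap",round(s["finger_gap"],4),"j",s["joint_pos"],"F",s["wrist_force"])
    print("rot first",rv,"then shift cm",d, "rows>=",np.linalg.norm(d)/6.25)
E
python3 -c "
from h import *
delta([.50,0,.38],-6)"
```

```text
t 0.15 tcp [ 0.1867 -0.5437  0.404 ] gap 0.0852 j [-1.3796  0.3139  0.0452  1.3036 -0.      1.4312] F [-0.3067 -0.2641  0.8764]
rot first [-0.0834  0.0067 24.9552] then shift cm [ 25.4726 -57.3446   2.3987] rows>= 10.046942044322181
```

Emit:
carry_out --motion '[{"wz":8.3},{"wz":8.3},{"wz":8.3},{"tx":1,"ty":-3,"tz":0.2},{"tx":2.2,"ty":-4.9,"tz":0.2},{"tx":2.2,"ty":-4.9,"tz":0.2},{"tx":2.2,"ty":-4.9,"tz":0.2},{"tx":2.2,"ty":-4.9,"tz":0.2},{"tx":2.2,"ty":-4.9,"tz":0.2},{"tx":2.2,"ty":-4.9,"tz":0.2},{"tx":2.2,"ty":-4.9,"tz":0.2},{"tx":2.2,"ty":-4.9,"tz":0.2},{"tx":2.2,"ty":-4.9,"tz":0.2},{"tx":2.2,"ty":-4.9,"tz":0.2},{"tx":2.2,"ty":-4.9,"tz":0.2},{"tx":0.3,"ty":-0.4},{"jaw":1},{}]' --force 40

```text
invalid input at $.motion[0]: expected keys jaw, tx, ty, tz, wx, wy, wz
```

```bash
python3 - <<'E'
from h import *
delta([.50,0,.38],-6)
cw=eyes.calibration("wrist"); im=eyes.read_camera("wrist"); cv2.imwrite("pics/w1.png",im); np.savez("w1.npz",K=cw["K"],camera_from_world=cw["camera_from_world"])
cv2.imwrite("pics/t1.png",eyes.read_camera("top"))
E
```

```text
t 0.15 tcp [ 0.1867 -0.5437  0.404 ] gap 0.0852 j [-1.3796  0.3139  0.0452  1.3036 -0.      1.4312] F [-0.3067 -0.2641  0.8764]
rot first [-0.0834  0.0067 24.9552] then shift cm [ 25.4726 -57.3446   2.3987] rows>= 10.046942044322181
```

View pics/w1.png

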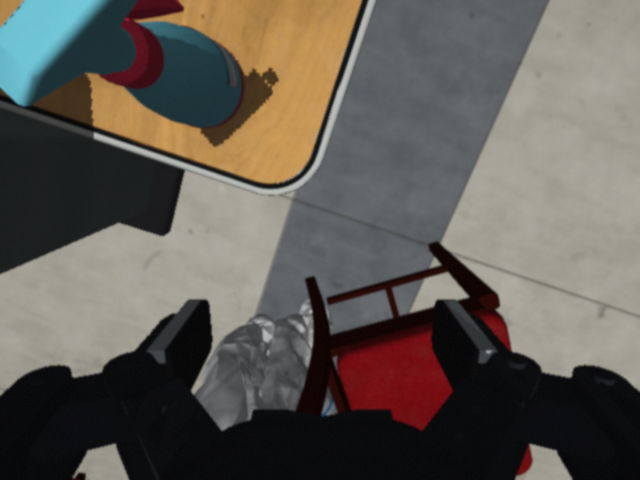

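The move was refused because each row needs every key, so the arm hasn't moved. The picture shows only the desk corner with the spray bottle. I'll resend with all keys.

Emit:
carry_out --motion '[{"jaw":1,"tx":0,"ty":0,"tz":0,"wx":0,"wy":0,"wz":8.3},{"jaw":1,"tx":0,"ty":0,"tz":0,"wx":0,"wy":0,"wz":8.3},{"jaw":1,"tx":0,"ty":0,"tz":0,"wx":0,"wy":0,"wz":8.3},{"jaw":1,"tx":1.2,"ty":-2.8,"tz":0.2,"wx":0,"wy":0,"wz":0},{"jaw":1,"tx":2.2,"ty":-4.9,"tz":0.2,"wx":0,"wy":0,"wz":0},{"jaw":1,"tx":2.2,"ty":-4.9,"tz":0.2,"wx":0,"wy":0,"wz":0},{"jaw":1,"tx":2.2,"ty":-4.9,"tz":0.2,"wx":0,"wy":0,"wz":0},{"jaw":1,"tx":2.2,"ty":-4.9,"tz":0.2,"wx":0,"wy":0,"wz":0},{"jaw":1,"tx":2.2,"ty":-4.9,"tz":0.2,"wx":0,"wy":0,"wz":0},{"jaw":1,"tx":2.2,"ty":-4.9,"tz":0.2,"wx":0,"wy":0,"wz":0},{"jaw":1,"tx":2.2,"ty":-4.9,"tz":0.2,"wx":0,"wy":0,"wz":0},{"jaw":1,"tx":2.2,"ty":-4.9,"tz":0.2,"wx":0,"wy":0,"wz":0},{"jaw":1,"tx":2.2,"ty":-4.9,"tz":0.2,"wx":0,"wy":0,"wz":0},{"jaw":1,"tx":2.2,"ty":-4.9,"tz":0.2,"wx":0,"wy":0,"wz":0},{"jaw":1,"tx":2.2,"ty":-4.9,"tz":0.2,"wx":0,"wy":0,"wz":0},{"jaw":1,"tx":0.1,"ty":-0.6,"tz":0,"wx":0,"wy":0,"wz":0},{"jaw":1,"tx":0,"ty":0,"tz":0,"wx":0,"wy":0,"wz":0}]' --force 40

```text
clock: 2.38
tcp_pos: [0.4996, -0.0, 0.3805]
orientation: [0.0, 0.999, -0.051, -0.0]
wrist_force: [0.0, -0.5, 0.0]
finger_gap: 0.0851
```

```bash
cat >> h.py <<'E'
def snap(k):
    cw=eyes.calibration("wrist"); im=eyes.read_camera("wrist"); cv2.imwrite(f"pics/{k}.png",im); np.savez(f"{k}.npz",**cw)
def load(k):
    return cv2.imread(f"pics/{k}.png"), dict(np.load(f"{k}.npz"))
E
python3 - <<'E'
from h import *
delta([.50,0,.38],-6)
snap("w2")
cv2.imwrite("pics/t2.png",eyes.read_camera("top"))
E
```

```text
t 2.38 tcp [ 0.4996 -0.      0.3805] gap 0.0851 j [-0.1607  0.1771 -0.1919  1.2026 -0.0005  3.0833] F [ 0.0172 -0.4515  0.04  ]
rot first [0.025 0.047 0.128] then shift cm [ 0.0427 -0.0056  0.0452] rows>= 0.009988930852813849
```

View pics/w2.png

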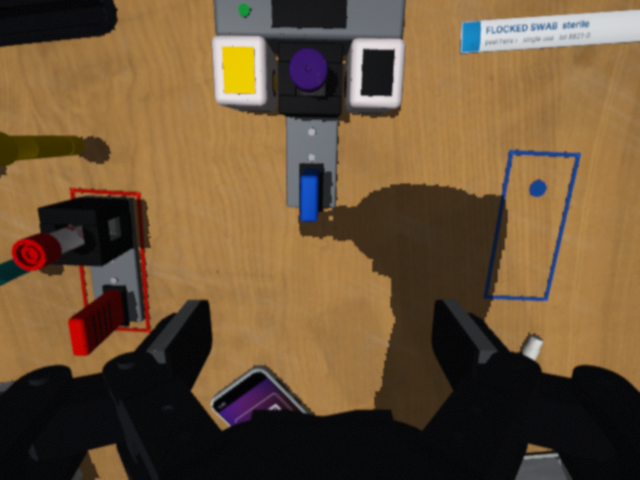

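```bash
python3 - <<'E'
from h import *
im,c=load("w2"); ct=eyes.calibration("top")
h=cv2.cvtColor(im,cv2.COLOR_BGR2HSV)
def rect(img,cal,lo,hi,roi,z,off=0):
    x0,y0,x1,y1=roi; hh=cv2.cvtColor(img[y0:y1,x0:x1],cv2.COLOR_BGR2HSV)
    m=cv2.inRange(hh,np.array(lo),np.array(hi))
    n,l,s,_=cv2.connectedComponentsWithStats(m); i=1+np.argmax(s[1:,4]); ys,xs=np.nonzero(l==i)
    pix=(xs.min()+x0,ys.min()+y0,xs.max()+x0,ys.max()+y0)
    W=np.array([onplane(cal,x+x0,y+y0,z)[:2] for x,y in zip(xs,ys)],np.float32)
    r=cv2.minAreaRect(W); return pix,r,cv2.boxPoints(r)
W=([0,0,150],[180,60,255])
for roi in((205,25,275,112),(343,25,412,115)): print("tower",rect(im,c,*W,roi,.07))
print("yel",rect(im,c,[20,150,100],[35,255,255],(205,25,275,112),.07))
print("handle",rect(im,c,[105,150,60],[122,255,255],(280,150,340,230),.072))
print("purple",rect(im,c,[126,60,20],[155,255,255],(270,30,340,120),.106))
print("spot",rect(im,c,[100,80,40],[125,255,255],(525,178,552,200),0))
r=rect(im,c,[100,80,40],[125,255,255],(480,145,590,305),0);print("outline",r)
E
python3 - <<'E'
import cv2
im=cv2.imread("pics/w2.png");cv2.imwrite("pics/w2c.png",cv2.resize(im[0:240,200:420],None,fx=2.5,fy=2.5,interpolation=cv2.INTER_CUBIC))
E
```

```text
tower ((np.int64(212), np.int64(36), np.int64(264), np.int64(104)), ((0.616592526435852, 0.046256452798843384), (0.035492490977048874, 0.04349449276924133), 83.08973693847656), array([[0.5929, 0.0313],
       [0.636 , 0.026 ],
       [0.6403, 0.0613],
       [0.5971, 0.0665]], dtype=float32))
tower ((np.int64(350), np.int64(39), np.int64(404), np.int64(106)), ((0.6052719950675964, -0.04867734760046005), (0.03579289838671684, 0.04310978204011917), 83.2914810180664), array([[ 0.5818, -0.0639],
       [ 0.6246, -0.069 ],
       [ 0.6288, -0.0334],
       [ 0.586 , -0.0284]], dtype=float32))
yel ((np.int64(222), np.int64(47), np.int64(254), np.int64(93)), ((0.6167378425598145, 0.04634343087673187), (0.021349860355257988, 0.029546774923801422), 83.01959228515625), array([[0.6008, 0.0375],
       [0.6301, 0.034 ],
       [0.6327, 0.0551],
       [0.6034, 0.0587]], dtype=float32))
handle ((np.int64(300), np.int64(173), np.int64(318), np.int64(221)), ((0.5238139033317566, 0.007392111234366894), (0.013460982590913773, 0.03644789382815361), 83.30120849609375), array([[ 0.5049,  0.0028],
      
[... 304 characters left out ...]
  [ 0.618 , -0.0159],
       [ 0.621 ,  0.008 ],
       [ 0.5957,  0.0112]], dtype=float32))
spot ((np.int64(530), np.int64(180), np.int64(545), np.int64(196)), ((0.4993383586406708, -0.2040645331144333), (0.015104451216757298, 0.01397972833365202), 3.5491576194763184), array([[ 0.4914, -0.1976],
       [ 0.4922, -0.2115],
       [ 0.5073, -0.2106],
       [ 0.5064, -0.1966]], dtype=float32))
outline ((np.int64(484), np.int64(150), np.int64(580), np.int64(300)), ((0.45960280299186707, -0.19817063212394714), (0.0658649355173111, 0.14804358780384064), 81.81282806396484), array([[ 0.3816, -0.2202],
       [ 0.5282, -0.2413],
       [ 0.5376, -0.1761],
       [ 0.391 , -0.155 ]], dtype=float32))
```

View pics/w2c.png

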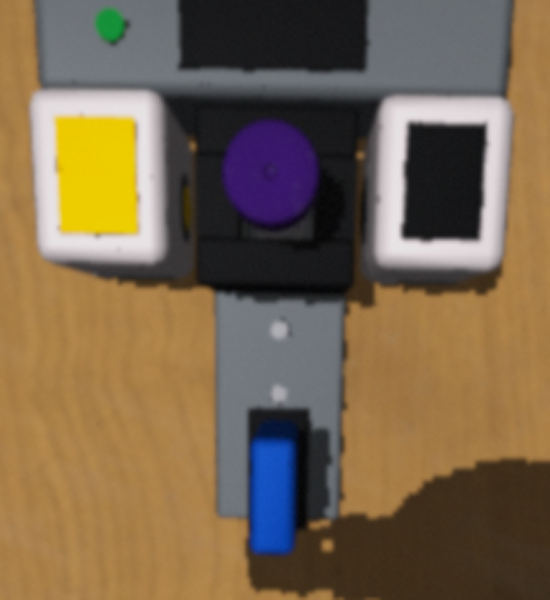

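Wrist view results:
- **Reader:** towers at (239,70) and (377,72), yaw about -6.8°, beam at about (0.608,-0.001).
- **Blank handle:** top at (309,197), which gives (0.524,0.007).
- **Blue spot:** (0.499,-0.204), with the outline at -8.2°.

Joint 6 is close to its limit, so I'll make a half turn for the grasps.

Emit:
carry_out --motion '[{"jaw":1,"tx":0,"ty":0,"tz":0.2,"wx":0,"wy":0,"wz":-9.2},{"jaw":1,"tx":0,"ty":0,"tz":0.2,"wx":0,"wy":0,"wz":-10},{"jaw":1,"tx":0,"ty":0,"tz":0.2,"wx":0,"wy":0,"wz":-10},{"jaw":1,"tx":0,"ty":0,"tz":0.2,"wx":0,"wy":0,"wz":-10},{"jaw":1,"tx":0,"ty":0,"tz":0.2,"wx":0,"wy":0,"wz":-10},{"jaw":1,"tx":0,"ty":0,"tz":0.2,"wx":0,"wy":0,"wz":-10},{"jaw":1,"tx":0,"ty":0,"tz":0.2,"wx":0,"wy":0,"wz":-10},{"jaw":1,"tx":0,"ty":0,"tz":0.2,"wx":0,"wy":0,"wz":-10},{"jaw":1,"tx":0,"ty":0,"tz":0.2,"wx":0,"wy":0,"wz":-10},{"jaw":1,"tx":0,"ty":0,"tz":0.2,"wx":0,"wy":0,"wz":-10},{"jaw":1,"tx":0,"ty":0,"tz":0.2,"wx":0,"wy":0,"wz":-10},{"jaw":1,"tx":0,"ty":0,"tz":0.2,"wx":0,"wy":0,"wz":-10},{"jaw":1,"tx":0,"ty":0,"tz":0.2,"wx":0,"wy":0,"wz":-10},{"jaw":1,"tx":0,"ty":0,"tz":0.2,"wx":0,"wy":0,"wz":-10},{"jaw":1,"tx":0,"ty":0,"tz":0.2,"wx":0,"wy":0,"wz":-10},{"jaw":1,"tx":0,"ty":0,"tz":0.2,"wx":0,"wy":0,"wz":-10},{"jaw":1,"tx":0,"ty":0,"tz":0.2,"wx":0,"wy":0,"wz":-10},{"jaw":1,"tx":0,"ty":0,"tz":0,"wx":0,"wy":0,"wz":-10},{"jaw":1,"tx":0,"ty":0,"tz":0,"wx":0,"wy":0,"wz":0}]'

```text
clock: 4.85
tcp_pos: [0.4993, -0.0017, 0.3469]
orientation: [0.0, 0.061, 0.998, -0.0]
wrist_force: [0.1, 0.1, 0.4]
finger_gap: 0.0849
```

```bash
python3 - <<'E'
from h import *
snap("w3")
delta([.5238,.0074,.26],173.2)
E
```

```text
t 4.9 tcp [ 0.4994 -0.0015  0.3469] gap 0.0851 j [-0.1639  0.1939 -0.2555  1.1212 -0.0003 -0.0407] F [0.5439 0.8815 0.0526]
rot first [-0.0158  0.0129 -0.2581] then shift cm [-2.3156  1.1751  8.6868] rows>= 1.4506636671994957
```

View pics/w3.png

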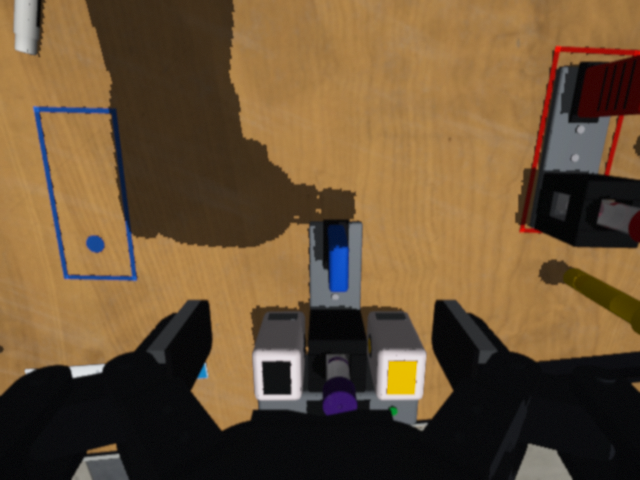

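```bash
python3 - <<'E'
from h import *
i2,c2=load("w2"); i3,c3=load("w3")
m=cv2.inRange(cv2.cvtColor(i3,cv2.COLOR_BGR2HSV),np.array([105,120,40]),np.array([125,255,255]))[200:300,300:370]
ys,xs=np.nonzero(m); print("w3 blue",xs.min()+300,xs.max()+300,ys.min()+200,ys.max()+200)
for a,b in(((310.5,173.5),(339.5,291.5)),): print(tri(c2,a,c3,b))
print("cap",tri(c2,(308,69),c3,(339.5,402)))
cv2.imwrite("pics/w3c.png",cv2.resize(i3[190:420,250:430],None,fx=2.5,fy=2.5,interpolation=cv2.INTER_CUBIC))
E
```

```text
w3 blue 328 348 225 291
(array([0.5412, 0.0057, 0.0683]), [np.float64(0.0012348644574108898), np.float64(0.0012348644574109125)])
cap (array([ 0.6076, -0.0021,  0.1023]), [np.float64(0.0002172424021896049), np.float64(0.00021724240218960172)])
```

View pics/w3c.png

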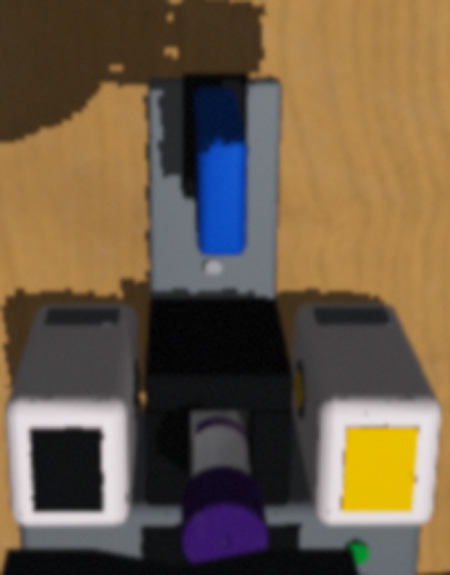

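Emit:
carry_out --motion '[{"jaw":1,"tx":-1.1,"ty":0.6,"tz":2,"wx":0,"wy":0,"wz":-0.26},{"jaw":1,"tx":-1.2,"ty":0.6,"tz":4,"wx":0,"wy":0,"wz":0},{"jaw":1,"tx":0,"ty":0,"tz":3,"wx":0,"wy":0,"wz":0},{"jaw":1,"tx":0,"ty":0,"tz":2.5,"wx":0,"wy":0,"wz":0},{"jaw":1,"tx":0,"ty":0,"tz":2,"wx":0,"wy":0,"wz":0},{"jaw":1,"tx":0,"ty":0,"tz":1,"wx":0,"wy":0,"wz":0},{"jaw":1,"tx":0,"ty":0,"tz":0.2,"wx":0,"wy":0,"wz":0},{"jaw":1,"tx":0,"ty":0,"tz":0,"wx":0,"wy":0,"wz":0}]'

```text
clock: 5.9
tcp_pos: [0.5243, 0.0087, 0.2003]
orientation: [0.001, 0.057, 0.998, -0.0]
wrist_force: [-0.3, 0.9, -0.0]
finger_gap: 0.0857
```

```bash
python3 - <<'E'
from h import *
snap("w4")
delta([.5238,.0074,.20],173.2)
s=eyes.read_camera("side");cv2.imwrite("pics/s4c.png",cv2.resize(s[150:300,200:400],(800,600)))
E
```

```text
t 5.95 tcp [0.5244 0.0087 0.2005] gap 0.0853 j [-0.1364  0.3708 -0.4098  0.7887 -0.0001 -0.0226] F [ 0.8513 -0.2346  0.9361]
rot first [-0.0061  0.0832  0.2769] then shift cm [ 0.044  -0.1405  0.05  ] rows>= 0.024872603438205562
```

View pics/w4.png

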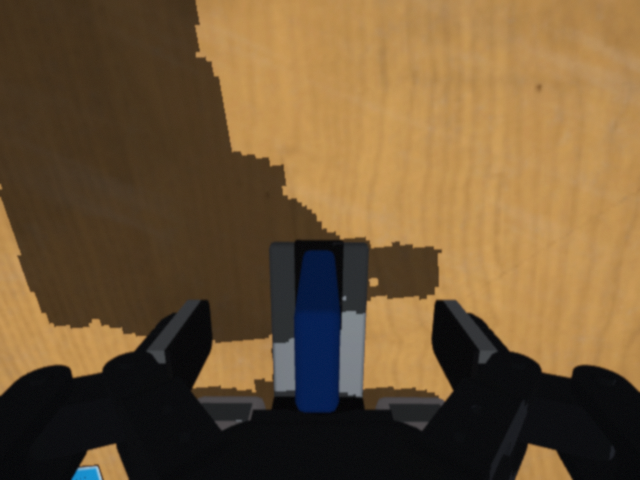

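View pics/s4c.png

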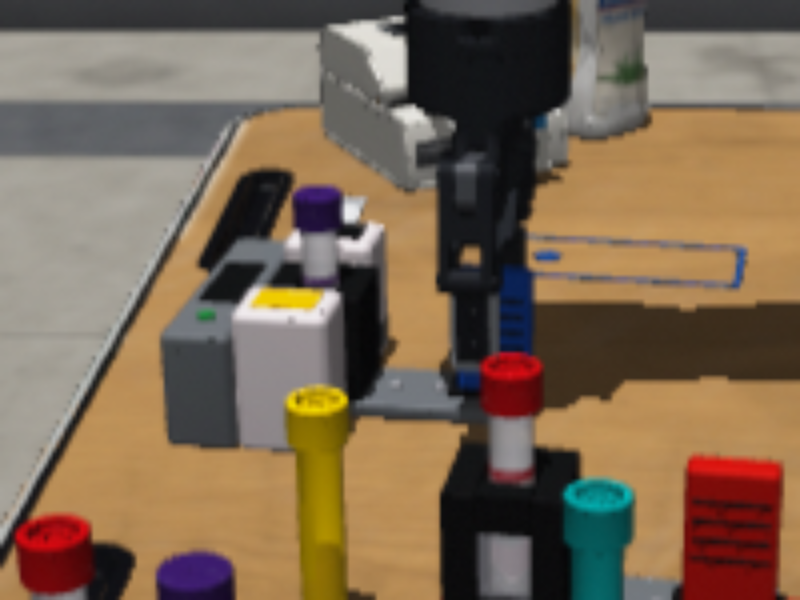

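The jaws straddle the handle (column 318, jaw middle about 322). Closing.

Emit:
carry_out --motion '[{"jaw":0,"tx":0,"ty":-0.1,"tz":0,"wx":0,"wy":0,"wz":0.3},{"jaw":-1,"tx":0,"ty":0,"tz":0,"wx":0,"wy":0,"wz":0},{"jaw":-1,"tx":0,"ty":0,"tz":0,"wx":0,"wy":0,"wz":0},{"jaw":-1,"tx":0,"ty":0,"tz":0,"wx":0,"wy":0,"wz":0},{"jaw":-1,"tx":0,"ty":0,"tz":0,"wx":0,"wy":0,"wz":0},{"jaw":-1,"tx":0,"ty":0,"tz":0,"wx":0,"wy":0,"wz":0}]' --force 40

```text
clock: 6.75
tcp_pos: [0.5239, 0.0079, 0.1998]
orientation: [0.0, 0.059, 0.998, -0.0]
wrist_force: [-0.6, -0.6, 1.2]
finger_gap: 0.0136
```

```bash
python3 - <<'E'
from h import *
delta([.4146,.0204,.20],173.2)
E
```

```text
t 6.75 tcp [0.5239 0.0079 0.1998] gap 0.0136 j [-0.1382  0.3714 -0.411   0.7882 -0.0002 -0.0198] F [-0.5565 -0.6197  1.1948]
rot first [-0.0116  0.0107  0.0142] then shift cm [11.0031 -0.0512 -0.0217] rows>= 1.7605222242101006
```

Emit:
carry_out --motion '[{"jaw":-1,"tx":0.3,"ty":0,"tz":0,"wx":0,"wy":0,"wz":0},{"jaw":-1,"tx":0.7,"ty":0,"tz":0,"wx":0,"wy":0,"wz":0},{"jaw":-1,"tx":1,"ty":0,"tz":0,"wx":0,"wy":0,"wz":0},{"jaw":-1,"tx":1.3,"ty":0,"tz":0,"wx":0,"wy":0,"wz":0},{"jaw":-1,"tx":1.5,"ty":0,"tz":0,"wx":0,"wy":0,"wz":0},{"jaw":-1,"tx":1.5,"ty":0,"tz":0,"wx":0,"wy":0,"wz":0},{"jaw":-1,"tx":1.5,"ty":0,"tz":0,"wx":0,"wy":0,"wz":0},{"jaw":-1,"tx":1.2,"ty":0,"tz":0,"wx":0,"wy":0,"wz":0},{"jaw":-1,"tx":1,"ty":0,"tz":0,"wx":0,"wy":0,"wz":0},{"jaw":-1,"tx":0.7,"ty":0,"tz":0,"wx":0,"wy":0,"wz":0},{"jaw":-1,"tx":0.3,"ty":0,"tz":0,"wx":0,"wy":0,"wz":0},{"jaw":-1,"tx":0,"ty":0,"tz":0,"wx":0,"wy":0,"wz":0}]'

```text
clock: 8.25
tcp_pos: [0.4143, 0.0209, 0.1997]
orientation: [-0.0, 0.059, 0.998, -0.0]
wrist_force: [-0.6, -0.3, 5.0]
finger_gap: 0.0135
```

```bash
python3 - <<'E'
from h import *
delta([.4148,-.1917,.20],171.9)
s=eyes.read_camera("side");cv2.imwrite("pics/s5c.png",cv2.resize(s[150:300,200:400],(800,600)))
E
```

```text
t 8.25 tcp [0.4143 0.0209 0.1997] gap 0.0135 j [-0.1436  0.1919 -0.6716  0.7081 -0.0001 -0.025 ] F [-0.6152 -0.3126  4.9629]
rot first [-0.0074 -0.0463  1.3088] then shift cm [ -3.046  -21.0436  -0.0262] rows>= 3.402065617479658
```

View pics/s5c.png

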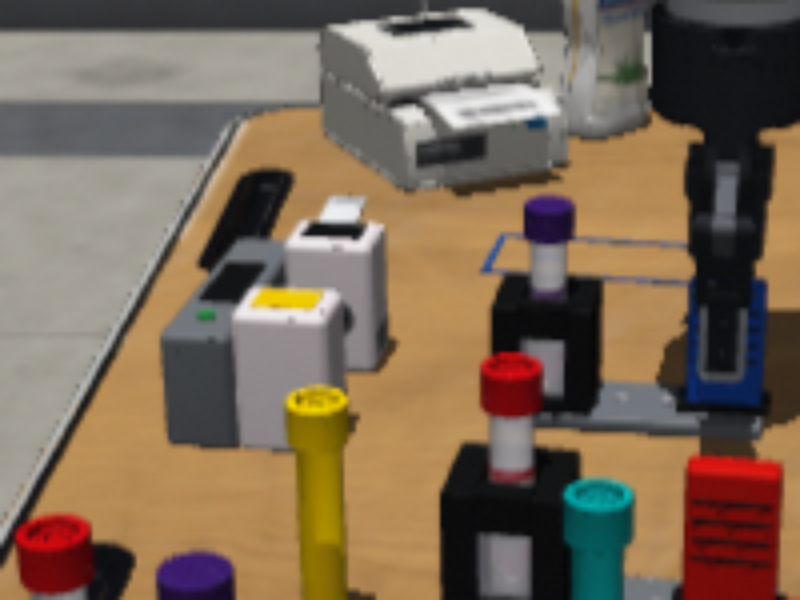

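The blank carrier is out and flat, with its tube standing. Now sideways to the park.

Emit:
carry_out --motion '[{"jaw":-1,"tx":-0.05,"ty":-0.35,"tz":0,"wx":0,"wy":0,"wz":0.6},{"jaw":-1,"tx":-0.1,"ty":-0.7,"tz":0,"wx":0,"wy":0,"wz":0.7},{"jaw":-1,"tx":-0.16,"ty":-1.1,"tz":0,"wx":0,"wy":0,"wz":0},{"jaw":-1,"tx":-0.22,"ty":-1.5,"tz":0,"wx":0,"wy":0,"wz":0},{"jaw":-1,"tx":-0.26,"ty":-1.8,"tz":0,"wx":0,"wy":0,"wz":0},{"jaw":-1,"tx":-0.26,"ty":-1.8,"tz":0,"wx":0,"wy":0,"wz":0},{"jaw":-1,"tx":-0.26,"ty":-1.8,"tz":0,"wx":0,"wy":0,"wz":0},{"jaw":-1,"tx":-0.26,"ty":-1.8,"tz":0,"wx":0,"wy":0,"wz":0},{"jaw":-1,"tx":-0.26,"ty":-1.8,"tz":0,"wx":0,"wy":0,"wz":0},{"jaw":-1,"tx":-0.26,"ty":-1.8,"tz":0,"wx":0,"wy":0,"wz":0},{"jaw":-1,"tx":-0.26,"ty":-1.8,"tz":0,"wx":0,"wy":0,"wz":0},{"jaw":-1,"tx":-0.22,"ty":-1.5,"tz":0,"wx":0,"wy":0,"wz":0},{"jaw":-1,"tx":-0.2,"ty":-1.3,"tz":0,"wx":0,"wy":0,"wz":0},{"jaw":-1,"tx":-0.16,"ty":-1.1,"tz":0,"wx":0,"wy":0,"wz":0},{"jaw":-1,"tx":-0.1,"ty":-0.6,"tz":0,"wx":0,"wy":0,"wz":0},{"jaw":-1,"tx":-0.05,"ty":-0.3,"tz":0,"wx":0,"wy":0,"wz":0},{"jaw":-1,"tx":0,"ty":0,"tz":0,"wx":0,"wy":0,"wz":0}]'

```text
clock: 10.42
tcp_pos: [0.4157, -0.1915, 0.1998]
orientation: [-0.0, 0.07, 0.998, 0.001]
wrist_force: [0.5, 2.9, 6.4]
finger_gap: 0.0134
```

```bash
python3 - <<'E'
from h import *
delta([.4148,-.1917,.20],171.9)
snap("w6")
s=eyes.read_camera("top");cv2.imwrite("pics/t6.png",s);cv2.imwrite("pics/t6c.png",cv2.resize(s[160:320,220:480],None,fx=3,fy=3,interpolation=cv2.INTER_CUBIC))
P=blobs(s,[126,70,30],[150,255,255],(380,200,470,300)); ct=eyes.calibration("top")
for b in P: print(b[:3],onplane(ct,*b[1],.1))
E
```

```text
t 10.43 tcp [ 0.4157 -0.1915  0.1998] gap 0.0134 j [-0.6078  0.2638 -0.5726  0.7356  0.0013 -0.4672] F [0.4637 2.932  6.4386]
rot first [ 0.0963 -0.027   0.0403] then shift cm [ 0.0833 -0.029  -0.0222] rows>= 0.014552971589903686
(np.int32(112), array([437.5536, 243.1964]), array([432, 238,  12,  12])) [ 0.4985 -0.2033  0.1   ]
```

View pics/t6c.png

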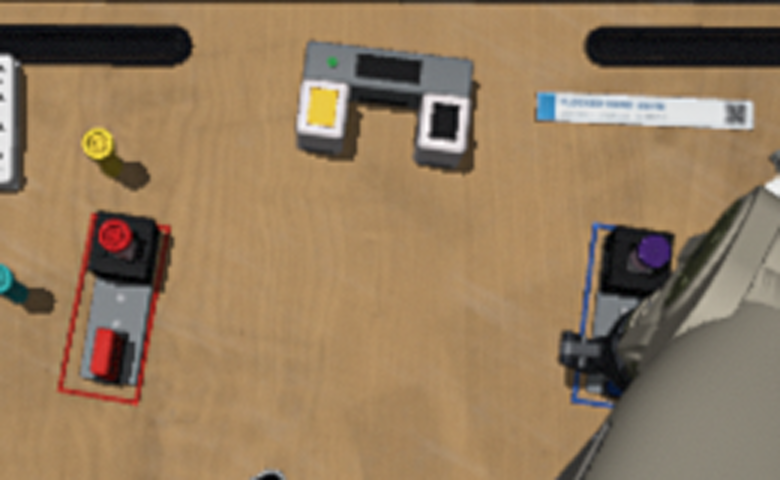

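View pics/w6.png

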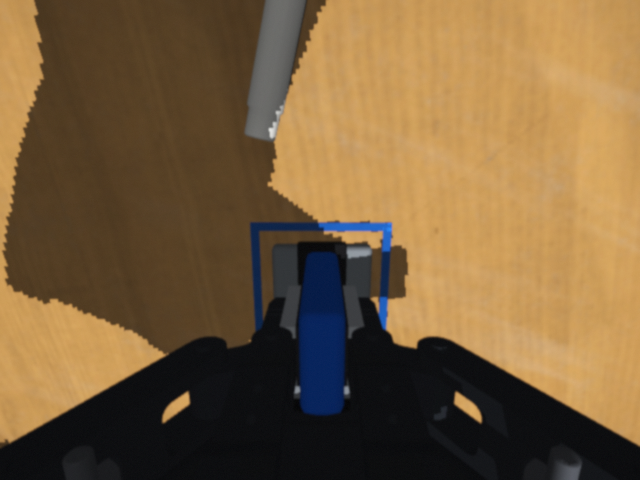

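The top view shows the purple cap at (0.4985,-0.2033), right over the spot, and the wrist view shows the plate centred in the blue outline. Releasing and rising.

Emit:
carry_out --motion '[{"jaw":1,"tx":0,"ty":0,"tz":0,"wx":0,"wy":0,"wz":0},{"jaw":1,"tx":0,"ty":0,"tz":0,"wx":0,"wy":0,"wz":0},{"jaw":1,"tx":0,"ty":0,"tz":0,"wx":0,"wy":0,"wz":0},{"jaw":1,"tx":0,"ty":0,"tz":0,"wx":0,"wy":0,"wz":0},{"jaw":1,"tx":0,"ty":0,"tz":0,"wx":0,"wy":0,"wz":0},{"jaw":1,"tx":0,"ty":0,"tz":0,"wx":0,"wy":0,"wz":0},{"jaw":1,"tx":0,"ty":0,"tz":-1,"wx":0,"wy":0,"wz":0},{"jaw":1,"tx":0,"ty":0,"tz":-3,"wx":0,"wy":0,"wz":0},{"jaw":1,"tx":0,"ty":0,"tz":-4,"wx":0,"wy":0,"wz":0},{"jaw":1,"tx":0,"ty":0,"tz":-4,"wx":0,"wy":0,"wz":0},{"jaw":1,"tx":0,"ty":0,"tz":0,"wx":0,"wy":0,"wz":0}]'

```text
clock: 11.9
tcp_pos: [0.4168, -0.1926, 0.3236]
orientation: [0.003, 0.07, 0.998, -0.002]
wrist_force: [0.6, -0.9, -0.4]
finger_gap: 0.0851
```

```bash
python3 - <<'E'
from h import *
snap("w7")
delta([.42,.21,.32],171.9)
im,c=load("w7")
B=blobs(im,[100,80,30],[125,255,255],(0,0,640,480))
for b in B: print(b[:3])
E
```

```text
t 11.95 tcp [ 0.4162 -0.1921  0.3216] gap 0.0851 j [-0.6079  0.1325 -0.3955  1.0386 -0.0001 -0.4668] F [ 0.9218  0.6808 -0.0368]
rot first [-0.1127  0.2135  0.0169] then shift cm [ 5.2898 39.8673  0.1591] rows>= 6.434731131006182
(np.int32(1703), array([324.7234, 247.2108]), array([283, 182,  84, 167]))
(np.int32(1562), array([324.8278, 233.8195]), array([313, 197,  25,  73]))
(np.int32(59), array([411.661 , 424.4746]), array([406, 422,  11,   7]))
```

View pics/w7.png

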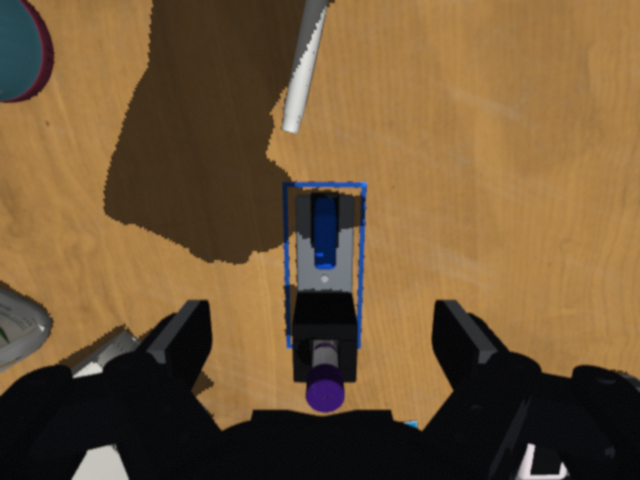

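The blank is parked, centred and parallel in the outline (handle at (325,234), outline columns 283–367). On to the sample.

Emit:
carry_out --motion '[{"jaw":1,"tx":0.3,"ty":2.4,"tz":0,"wx":0,"wy":0,"wz":0},{"jaw":1,"tx":0.6,"ty":4.5,"tz":0,"wx":0,"wy":0,"wz":0},{"jaw":1,"tx":0.7,"ty":5,"tz":0,"wx":0,"wy":0,"wz":0},{"jaw":1,"tx":0.7,"ty":5,"tz":0,"wx":0,"wy":0,"wz":0},{"jaw":1,"tx":0.7,"ty":5,"tz":0,"wx":0,"wy":0,"wz":0},{"jaw":1,"tx":0.7,"ty":5,"tz":0,"wx":0,"wy":0,"wz":0},{"jaw":1,"tx":0.6,"ty":5,"tz":0,"wx":0,"wy":0,"wz":0},{"jaw":1,"tx":0.6,"ty":5,"tz":0,"wx":0,"wy":0,"wz":0},{"jaw":1,"tx":0.4,"ty":3,"tz":0,"wx":0,"wy":0,"wz":0},{"jaw":1,"tx":0,"ty":0,"tz":0,"wx":0,"wy":0,"wz":0},{"jaw":1,"tx":0,"ty":0,"tz":0,"wx":0,"wy":0,"wz":0}]'

```text
clock: 13.32
tcp_pos: [0.4188, 0.2103, 0.3187]
orientation: [-0.001, 0.07, 0.998, -0.001]
wrist_force: [-0.8, -0.7, -0.3]
finger_gap: 0.0856
```

```bash
python3 - <<'E'
from h import *
snap("w8")
delta([.4243,.2145,.20],171.9)
t=eyes.read_camera("top");cv2.imwrite("pics/t8.png",t)
E
```

```text
t 13.38 tcp [0.419  0.2099 0.319 ] gap 0.0853 j [ 0.293   0.1566 -0.3736  1.0424 -0.0004  0.4349] F [0.2658 0.4679 0.2392]
rot first [-0.0612 -0.0789 -0.0285] then shift cm [-0.4586  0.527  11.8963] rows>= 1.9066849443970995
```

View pics/w8.png

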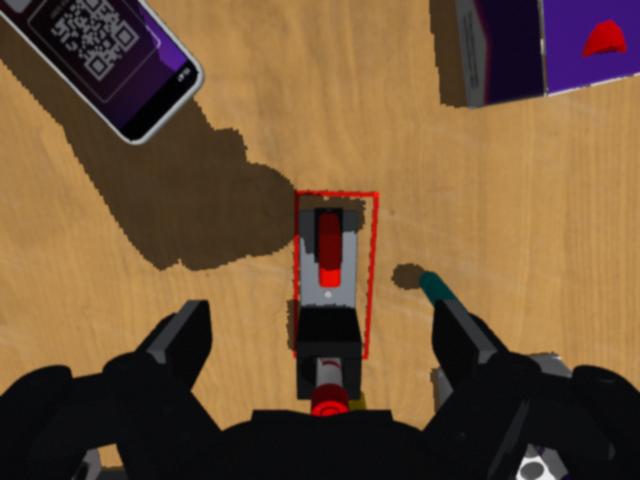

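```bash
python3 - <<'E'
from h import *
im,c=load("w8"); ct=eyes.calibration("top"); t=cv2.imread("pics/t0.png") if 0 else cv2.imread("pics/top0.png")
for b in blobs(im,[0,150,60],[8,255,255],(308,203,352,296),([172,150,60],[180,255,255])):
    m=b[3]; ys,xs=np.nonzero(m); print(b[0],b[2])
    ylo=ys.max()
    lo=xs[ys>=ylo-12]; print("well-edge row",ylo+203,"cols",lo.min()+308,lo.max()+308)
    e=onplane(c,(lo.min()+lo.max())/2+308,ylo+203.5,.072);print("edge",e)
    a=np.radians(-8.1); h=e[:2]-.018*np.array([np.cos(a),np.sin(a)]);print("handle",h,"well",h+.085*np.array([np.cos(a),np.sin(a)]))
# plate: back corners & red cap
P=lambda u,v,z:onplane(c,u,v,z)
hh=cv2.cvtColor(im,cv2.COLOR_BGR2HSV)
rows=range(262,302,4)
g=cv2.cvtColor(im,cv2.COLOR_BGR2GRAY)
L=[];Rr=[]
for r in rows:
    s=hh[r,:,1].astype(int); 
    k=330
    # plate = low saturation run around
    x=345
    while s[x]<80: x+=1
    Rr.append(P(x-.5,r,.008)[:2]); xr=x
    x=307
    while s[x]<80: x-=1
    L.append(P(x+.5,r,.008)[:2])
L=np.array(L);Rr=np.array(Rr)
for n,A in(("L",L),("R",Rr)):
    p=np.polyfit(A[:,0],A[:,1],1);print(n,"yaw",np.degrees(np.arctan(p[0])),"y at .425",np.polyval(p,.425))
cv2.imwrite("pics/w8c.png",cv2.resize(im[180:420,250:420],None,fx=2.5,fy=2.5,interpolation=cv2.INTER_CUBIC))
E
```

```text
1459 [319 215  22  72]
well-edge row 286 cols 319 340
edge [0.442  0.2124 0.072 ]
handle [0.4241 0.2149] well [0.5083 0.203 ]
L yaw -8.921174362958569 y at .425 0.19222862837043025
R yaw -8.483695148415778 y at .425 0.23808723442098906
```

View pics/w8c.png

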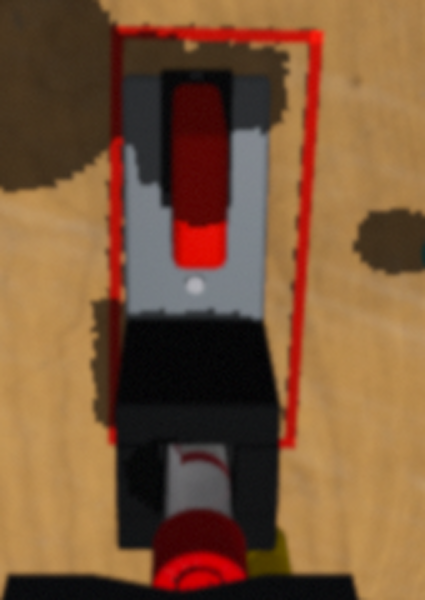

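The crop shows the red handle and red-capped tube on the black block. Handle at (0.424,0.215), yaw about -8.5°, plate width 45.9 mm (46 expected). Descending.

```bash
python3 -c "
from h import *
delta([.4243,.215,.20],171.5)"
```

```text
t 13.43 tcp [0.4192 0.2098 0.3192] gap 0.0853 j [ 0.2926  0.1562 -0.3734  1.0424 -0.0003  0.435 ] F [ 0.8799 -0.1767  0.0536]
rot first [-0.0447 -0.0541  0.3396] then shift cm [-0.4309  0.5933 11.9201] rows>= 1.910821244806003
```

Emit:
carry_out --motion '[{"jaw":1,"tx":-0.4,"ty":0.6,"tz":1,"wx":0,"wy":0,"wz":0.35},{"jaw":1,"tx":0,"ty":0,"tz":3,"wx":0,"wy":0,"wz":0},{"jaw":1,"tx":0,"ty":0,"tz":3,"wx":0,"wy":0,"wz":0},{"jaw":1,"tx":0,"ty":0,"tz":2.5,"wx":0,"wy":0,"wz":0},{"jaw":1,"tx":0,"ty":0,"tz":1.5,"wx":0,"wy":0,"wz":0},{"jaw":1,"tx":0,"ty":0,"tz":0.7,"wx":0,"wy":0,"wz":0},{"jaw":1,"tx":0,"ty":0,"tz":0.2,"wx":0,"wy":0,"wz":0},{"jaw":1,"tx":0,"ty":0,"tz":0,"wx":0,"wy":0,"wz":0}]'

```text
clock: 14.42
tcp_pos: [0.4245, 0.216, 0.201]
orientation: [0.0, 0.074, 0.997, 0.0]
wrist_force: [-0.4, -1.3, 0.2]
finger_gap: 0.0854
```

```bash
python3 - <<'E'
from h import *
snap("w9")
delta([.4243,.215,.20],171.5)
E
```

```text
t 14.47 tcp [0.4246 0.2161 0.2012] gap 0.0852 j [ 0.3021  0.2917 -0.5277  0.7502 -0.0001  0.4496] F [ 0.6967 -0.5176  0.7644]
rot first [0.0252 0.0636 0.0507] then shift cm [ 0.0088 -0.1108  0.1207] rows>= 0.026253387516865238
```

View pics/w9.png

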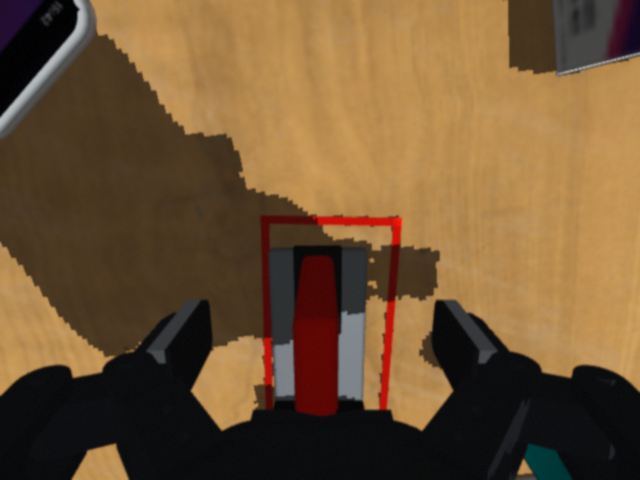

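The handle is centred between the jaws (column 317) and clear of the turquoise tube. Closing.

Emit:
carry_out --motion '[{"jaw":0,"tx":0,"ty":-0.1,"tz":0.1,"wx":0,"wy":0,"wz":0},{"jaw":-1,"tx":0,"ty":0,"tz":0,"wx":0,"wy":0,"wz":0},{"jaw":-1,"tx":0,"ty":0,"tz":0,"wx":0,"wy":0,"wz":0},{"jaw":-1,"tx":0,"ty":0,"tz":0,"wx":0,"wy":0,"wz":0},{"jaw":-1,"tx":0,"ty":0,"tz":0,"wx":0,"wy":0,"wz":0},{"jaw":-1,"tx":0,"ty":0,"tz":0,"wx":0,"wy":0,"wz":0}]' --force 40

```text
clock: 15.22
tcp_pos: [0.4241, 0.2151, 0.1998]
orientation: [0.0, 0.074, 0.997, 0.0]
wrist_force: [-0.9, 0.0, 2.5]
finger_gap: 0.0138
```

```bash
python3 - <<'E'
from h import *
# reader yaw -6.8, beam (.6079,-.0009)
a=np.radians(-6.8);e=np.array([np.cos(a),np.sin(a)]);b=np.array([.6079,-.0009])
home=b-.085*e; pre=home-.095*e; print("home handle",home,"pre",pre)
delta([*pre,.20],173.2)
E
```

```text
home handle [0.5235 0.0092] pre [0.4292 0.0204]
t 15.22 tcp [0.4241 0.2151 0.1998] gap 0.0138 j [ 0.3004  0.2925 -0.5309  0.7471 -0.0001  0.4476] F [-0.8577  0.0113  2.5331]
rot first [ 0.001  0.015 -1.635] then shift cm [ -2.8111 -19.2695  -0.0189] rows>= 3.1157547425140306
```

Emit:
carry_out --motion '[{"jaw":-1,"tx":-0.05,"ty":-0.35,"tz":0,"wx":0,"wy":0,"wz":-0.4},{"jaw":-1,"tx":-0.1,"ty":-0.7,"tz":0,"wx":0,"wy":0,"wz":-0.4},{"jaw":-1,"tx":-0.16,"ty":-1.1,"tz":0,"wx":0,"wy":0,"wz":-0.4},{"jaw":-1,"tx":-0.22,"ty":-1.5,"tz":0,"wx":0,"wy":0,"wz":-0.4},{"jaw":-1,"tx":-0.26,"ty":-1.8,"tz":0,"wx":0,"wy":0,"wz":0},{"jaw":-1,"tx":-0.26,"ty":-1.8,"tz":0,"wx":0,"wy":0,"wz":0},{"jaw":-1,"tx":-0.26,"ty":-1.8,"tz":0,"wx":0,"wy":0,"wz":0},{"jaw":-1,"tx":-0.26,"ty":-1.8,"tz":0,"wx":0,"wy":0,"wz":0},{"jaw":-1,"tx":-0.26,"ty":-1.8,"tz":0,"wx":0,"wy":0,"wz":0},{"jaw":-1,"tx":-0.26,"ty":-1.8,"tz":0,"wx":0,"wy":0,"wz":0},{"jaw":-1,"tx":-0.22,"ty":-1.5,"tz":0,"wx":0,"wy":0,"wz":0},{"jaw":-1,"tx":-0.2,"ty":-1.3,"tz":0,"wx":0,"wy":0,"wz":0},{"jaw":-1,"tx":-0.16,"ty":-1.1,"tz":0,"wx":0,"wy":0,"wz":0},{"jaw":-1,"tx":-0.1,"ty":-0.6,"tz":0,"wx":0,"wy":0,"wz":0},{"jaw":-1,"tx":-0.05,"ty":-0.3,"tz":0,"wx":0,"wy":0,"wz":0},{"jaw":-1,"tx":0,"ty":0,"tz":0,"wx":0,"wy":0,"wz":0}]'

```text
clock: 17.23
tcp_pos: [0.4287, 0.02, 0.1998]
orientation: [0.0, 0.06, 0.998, -0.0]
wrist_force: [-0.3, -0.1, 5.2]
finger_gap: 0.0136
```

```bash
python3 - <<'E'
from h import *
delta([.4292,.0204,.20],173.2)
delta([.5235,.0092,.20],173.2)
snap("w10")
t=eyes.read_camera("top");cv2.imwrite("pics/t10c.png",cv2.resize(t[160:320,260:460],(800,640)[:1]+(600,) if 0 else (750,600),interpolation=cv2.INTER_CUBIC));cv2.imwrite("pics/t10.png",t)
ct=eyes.calibration("top")
for b in blobs(t,[0,150,80],[8,255,255],(300,180,400,300),([172,150,80],[180,255,255])): print(b[:3],onplane(ct,*b[1],.1))
E
```

```text
t 17.23 tcp [0.4287 0.02   0.1998] gap 0.0136 j [-0.1406  0.2157 -0.6396  0.7152 -0.0008 -0.0209] F [-0.3368 -0.0582  5.231 ]
rot first [-0.049   0.019  -0.0577] then shift cm [-0.0455  0.0428 -0.0192] rows>= 0.010454639108243576
t 17.23 tcp [0.4287 0.02   0.1998] gap 0.0136 j [-0.1406  0.2157 -0.6396  0.7152 -0.0008 -0.0209] F [-0.3368 -0.0582  5.231 ]
rot first [-0.049   0.019  -0.0577] then shift cm [-9.5417  0.0473 -0.0192] rows>= 1.526700463050205
```

View pics/t10c.png

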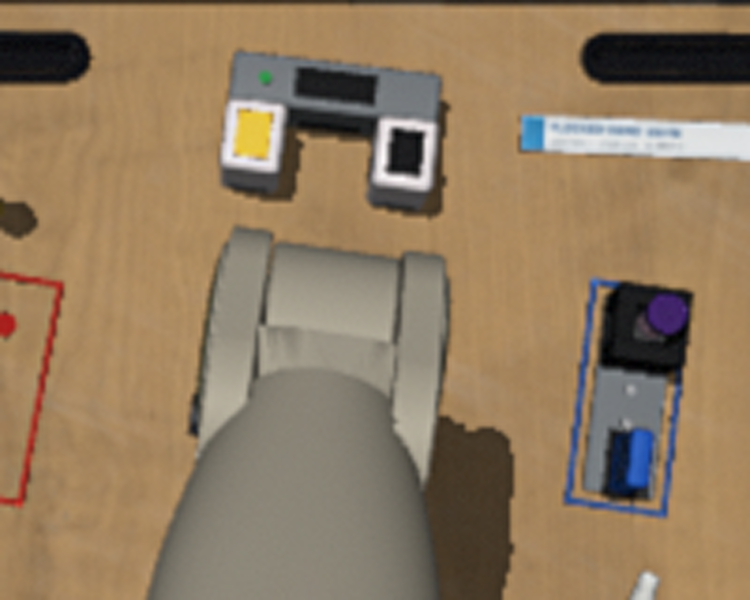

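View pics/w10.png

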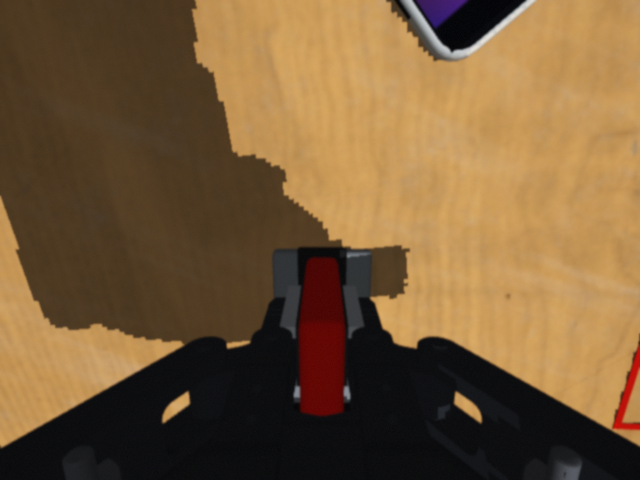

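```bash
python3 - <<'E'
from h import *
for k,tcp,row,cols,psi in(("w6",[.4157,-.1915],243.5,(273,371),-8.1),("w10",[.4287,.02],249,(273,372),-6.8)):
    im,c=load(k); a=np.radians(psi); e=np.array([np.cos(a),np.sin(a)]);n=np.array([-e[1],e[0]])
    for u in cols:
        d=onplane(c,u,row,.008)[:2]-tcp; print(k,d@e,d@n)
    cv2.imwrite(f"pics/{k}c.png",cv2.resize(im[220:330,240:400],None,fx=4,fy=4,interpolation=cv2.INTER_CUBIC))
s=eyes.read_camera("side");cv2.imwrite("pics/s10c.png",cv2.resize(s[150:300,200:400],(800,600)))
E
```

```text
w6 -0.021485550816984916 -0.02108982315468238
w6 -0.02155355356406034 0.023319985262717464
w10 -0.018683604293107826 -0.021591063827444273
w10 -0.018710339489861526 0.023468172012934937
```

View pics/w10c.png

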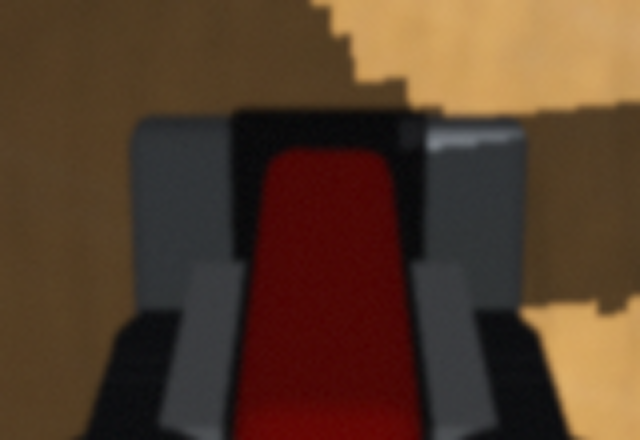

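View pics/s10c.png

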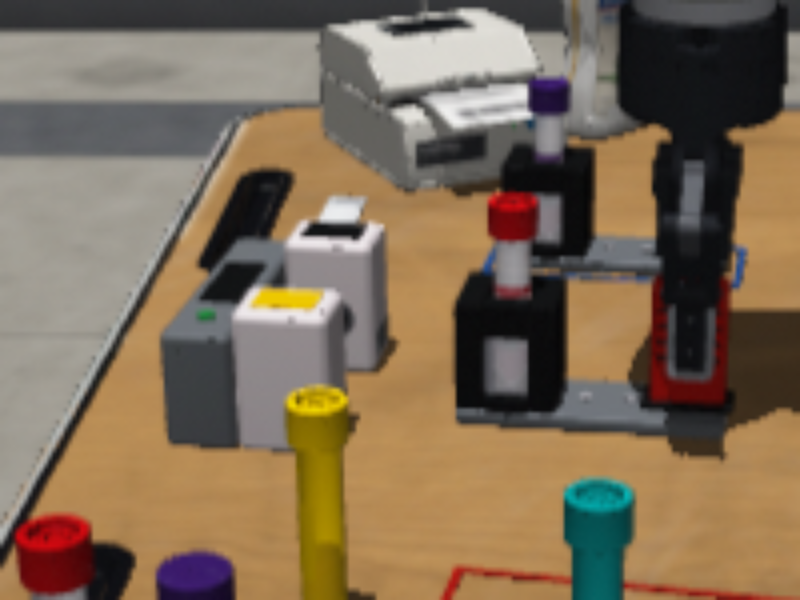

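The side view shows the sample flat with its tube upright, in line with the slot. In the hand, the handle centre is within about 0.5 mm of the tool centre. Pushing in, with a pause before home.

Emit:
carry_out --motion '[{"jaw":-1,"tx":-0.3,"ty":0,"tz":0,"wx":0,"wy":0,"wz":0},{"jaw":-1,"tx":-0.6,"ty":0.02,"tz":0,"wx":0,"wy":0,"wz":0},{"jaw":-1,"tx":-0.9,"ty":0,"tz":0,"wx":0,"wy":0,"wz":0},{"jaw":-1,"tx":-1.1,"ty":0,"tz":0,"wx":0,"wy":0,"wz":0},{"jaw":-1,"tx":-1.1,"ty":0,"tz":0,"wx":0,"wy":0,"wz":0},{"jaw":-1,"tx":-1,"ty":0,"tz":0,"wx":0,"wy":0,"wz":0},{"jaw":-1,"tx":-0.8,"ty":0,"tz":0,"wx":0,"wy":0,"wz":0},{"jaw":-1,"tx":-0.7,"ty":0,"tz":0,"wx":0,"wy":0,"wz":0},{"jaw":-1,"tx":-0.5,"ty":0,"tz":0,"wx":0,"wy":0,"wz":0},{"jaw":-1,"tx":-0.4,"ty":0,"tz":0,"wx":0,"wy":0,"wz":0},{"jaw":-1,"tx":-0.4,"ty":0,"tz":0,"wx":0,"wy":0,"wz":0},{"jaw":-1,"tx":-0.4,"ty":0,"tz":0,"wx":0,"wy":0,"wz":0},{"jaw":-1,"tx":-0.3,"ty":0,"tz":0,"wx":0,"wy":0,"wz":0},{"jaw":-1,"tx":0,"ty":0,"tz":0,"wx":0,"wy":0,"wz":0}]'

```text
clock: 19.12
tcp_pos: [0.5126, 0.0103, 0.1998]
orientation: [-0.001, 0.06, 0.998, -0.001]
wrist_force: [-2.3, -0.8, 8.0]
finger_gap: 0.0135
```

```bash
python3 - <<'E'
from h import *
delta([.5235,.0092,.20],173.2)
snap("w11")
t=eyes.read_camera("top");cv2.imwrite("pics/t11c.png",cv2.resize(t[160:320,260:460],(750,600),interpolation=cv2.INTER_CUBIC))
ct=eyes.calibration("top")
for b in blobs(t,[0,150,80],[8,255,255],(300,180,400,300),([172,150,80],[180,255,255])): print(b[:3],onplane(ct,*b[1],.1))
E
```

```text
t 19.12 tcp [0.5126 0.0103 0.1998] gap 0.0135 j [-0.1363  0.3537 -0.4386  0.7796 -0.0011 -0.0169] F [-2.268  -0.8021  8.0071]
rot first [-0.0613 -0.0631 -0.038 ] then shift cm [-1.0951  0.0187 -0.0179] rows>= 0.17527251043993158
```

View pics/t11c.png

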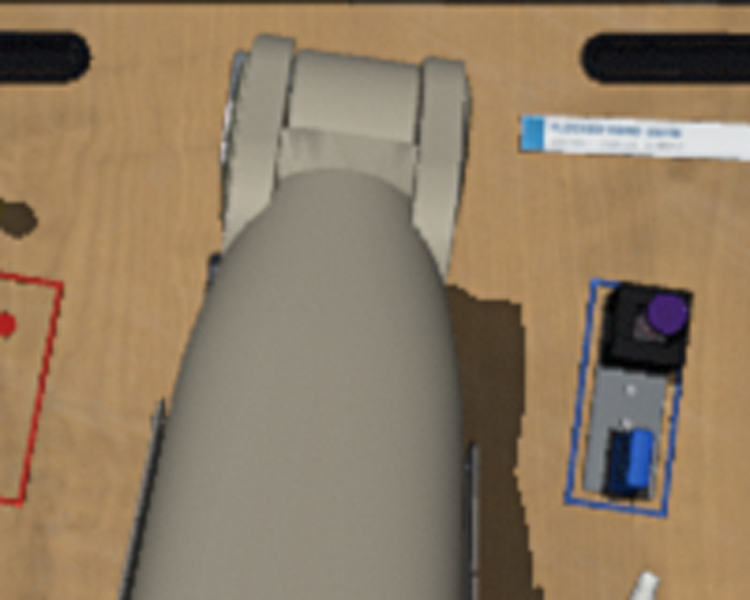

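View pics/w11.png

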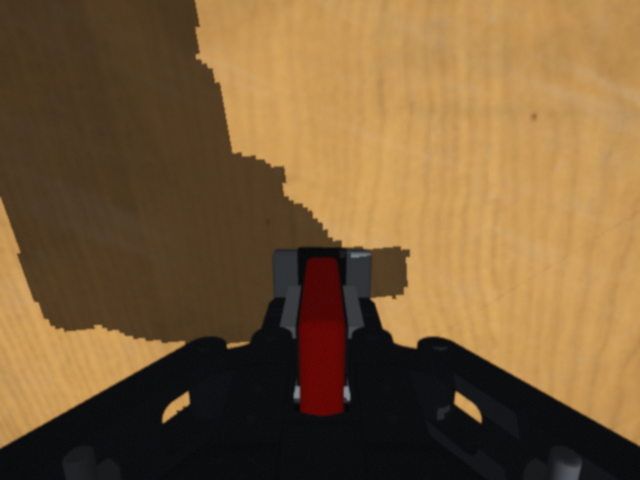

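The grip hasn't slipped (plate back edge still at row 249) and there is no contact force. Last 11 mm, slowly.

Emit:
carry_out --motion '[{"jaw":-1,"tx":-0.2,"ty":0,"tz":0,"wx":0,"wy":0,"wz":0},{"jaw":-1,"tx":-0.3,"ty":0,"tz":0,"wx":0,"wy":0,"wz":0},{"jaw":-1,"tx":-0.3,"ty":0,"tz":0,"wx":0,"wy":0,"wz":0},{"jaw":-1,"tx":-0.2,"ty":0,"tz":0,"wx":0,"wy":0,"wz":0},{"jaw":-1,"tx":-0.1,"ty":0,"tz":0,"wx":0,"wy":0,"wz":0},{"jaw":-1,"tx":0,"ty":0,"tz":0,"wx":0,"wy":0,"wz":0}]'

```text
clock: 19.98
tcp_pos: [0.5232, 0.009, 0.1998]
orientation: [-0.001, 0.06, 0.998, -0.0]
wrist_force: [-3.7, 1.0, 8.7]
finger_gap: 0.0134
```

```bash
python3 - <<'E'
from h import *
delta([.5235,.0092,.20],173.2)
snap("w12")
s=eyes.read_camera("side");cv2.imwrite("pics/s12c.png",cv2.resize(s[150:300,200:400],(800,600)))
E
```

```text
t 19.98 tcp [0.5232 0.009  0.1998] gap 0.0134 j [-0.1359  0.3711 -0.4115  0.79   -0.0011 -0.0166] F [-3.6967  0.9919  8.702 ]
rot first [-0.0625 -0.103  -0.039 ] then shift cm [-0.0308  0.0193 -0.0205] rows>= 0.006669308029350286
```

View pics/s12c.png

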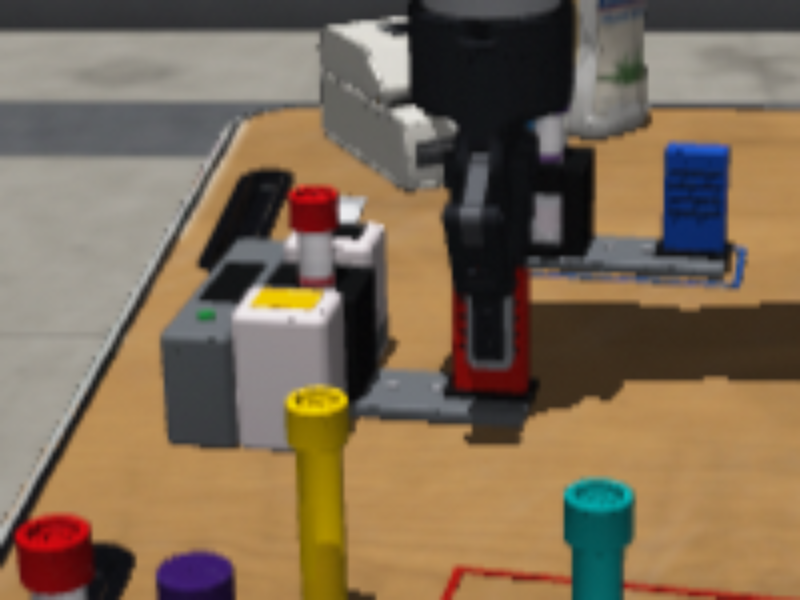

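The red cap now stands where the purple one did, within about a pixel. Releasing, rising and backing off to check.

Emit:
carry_out --motion '[{"jaw":1,"tx":0,"ty":0,"tz":0,"wx":0,"wy":0,"wz":0},{"jaw":1,"tx":0,"ty":0,"tz":0,"wx":0,"wy":0,"wz":0},{"jaw":1,"tx":0,"ty":0,"tz":0,"wx":0,"wy":0,"wz":0},{"jaw":1,"tx":0,"ty":0,"tz":0,"wx":0,"wy":0,"wz":0},{"jaw":1,"tx":0,"ty":0,"tz":0,"wx":0,"wy":0,"wz":0},{"jaw":1,"tx":0,"ty":0,"tz":0,"wx":0,"wy":0,"wz":0},{"jaw":1,"tx":0,"ty":0,"tz":-1,"wx":0,"wy":0,"wz":0},{"jaw":1,"tx":0,"ty":0,"tz":-3,"wx":0,"wy":0,"wz":0},{"jaw":1,"tx":0,"ty":0,"tz":-4,"wx":0,"wy":0,"wz":0},{"jaw":1,"tx":1.5,"ty":0,"tz":-4,"wx":0,"wy":0,"wz":0},{"jaw":1,"tx":4,"ty":0,"tz":-3,"wx":0,"wy":0,"wz":0},{"jaw":1,"tx":1.5,"ty":0,"tz":-1,"wx":0,"wy":0,"wz":0},{"jaw":1,"tx":0,"ty":0,"tz":0,"wx":0,"wy":0,"wz":0},{"jaw":1,"tx":0,"ty":0,"tz":0,"wx":0,"wy":0,"wz":0}]'

```text
clock: 21.82
tcp_pos: [0.455, 0.0175, 0.3589]
orientation: [-0.0, 0.06, 0.998, -0.0]
wrist_force: [-1.1, -0.6, -0.9]
finger_gap: 0.0856
```

```bash
python3 - <<'E'
from h import *
snap("w13")
delta([.45,.0,.36],173.2)
im,c=load("w13")
for b in blobs(im,[0,150,60],[8,255,255],(270,180,400,480),([172,150,60],[180,255,255])): print(b[:3])
s=eyes.read_camera("side");cs=eyes.calibration("side")
for b in blobs(s,[0,150,80],[8,255,255],(260,180,420,260),([172,150,80],[180,255,255])): print("side",b[:3])
cv2.imwrite("pics/w13c.png",cv2.resize(im[180:450,220:440],None,fx=2.2,fy=2.2,interpolation=cv2.INTER_CUBIC))
E
```

```text
t 21.88 tcp [0.455  0.0175 0.3587] gap 0.0856 j [-0.1381  0.1043 -0.3327  1.1348 -0.0001 -0.0186] F [-0.4086 -0.183  -0.2196]
rot first [-0.0036 -0.0522 -0.047 ] then shift cm [ 0.2922 -1.797  -0.1327] rows>= 0.2920725644432322
(np.int32(831), array([321.5187, 317.0072]), array([312, 276,  19,  67]))
side (np.int32(133), array([277.4361, 201.4511]), array([272, 196,  13,  12]))
side (np.int32(496), array([322.1129, 231.3327]), array([313, 216,  19,  32]))
```

View pics/w13c.png

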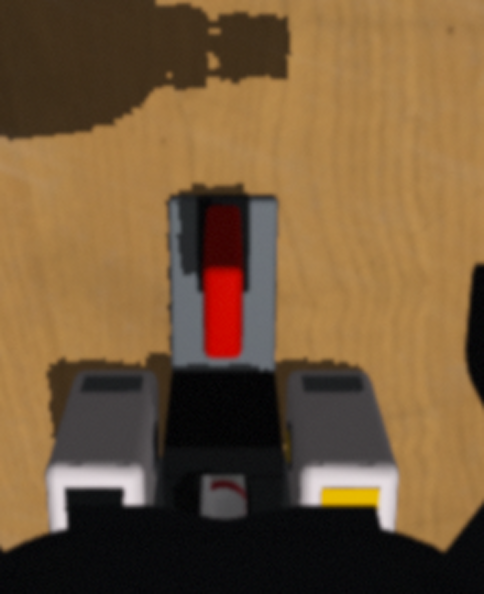

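```bash
python3 - <<'E'
from h import *
a=np.radians(-6.8);e=np.array([np.cos(a),np.sin(a)])
im,c=load("w13")
E=onplane(c,321.5,342.5,.072)[:2]; print("handle",E-.018*e,"well",E+.067*e)
i3,c3=load("w3"); E=onplane(c3,339.5,291.5,.072)[:2]; print("blank same method (w3)",E-.018*e,"well",E+.067*e)
# plate edges yaw
hh=cv2.cvtColor(im,cv2.COLOR_BGR2HSV)[...,1].astype(int); L=[];R=[]
for r in range(305,346,4):
    x=338
    while hh[r,x]<80:x+=1
    R.append(onplane(c,x-.5,r,.008)[:2]); x=304
    while hh[r,x]<80:x-=1
    L.append(onplane(c,x+.5,r,.008)[:2])
for A in(L,R):
    A=np.array(A);p=np.polyfit(A[:,0],A[:,1],1);print("yaw",np.degrees(np.arctan(p[0])),np.polyval(p,.523))
E
```

```text
handle [0.5238 0.01  ] well [ 0.6082 -0.0001]
blank same method (w3) [0.5218 0.009 ] well [ 0.6062 -0.001 ]
yaw -7.087235445853397 -0.013088093244876836
yaw -6.363962801858194 0.03207874785388856
```

Emit:
carry_out --motion '[{"jaw":1,"tx":0,"ty":-3,"tz":0,"wx":0,"wy":0,"wz":0},{"jaw":1,"tx":0,"ty":-5,"tz":0,"wx":0,"wy":0,"wz":0},{"jaw":1,"tx":0,"ty":-5,"tz":0,"wx":0,"wy":0,"wz":0},{"jaw":1,"tx":0,"ty":-5,"tz":0,"wx":0,"wy":0,"wz":0},{"jaw":1,"tx":0,"ty":-5,"tz":0,"wx":0,"wy":0,"wz":0},{"jaw":1,"tx":0,"ty":-5,"tz":0,"wx":0,"wy":0,"wz":0},{"jaw":1,"tx":0,"ty":-3,"tz":0,"wx":0,"wy":0,"wz":0},{"jaw":1,"tx":0,"ty":0,"tz":0,"wx":0,"wy":0,"wz":0}]'

```text
clock: 22.92
tcp_pos: [0.4175, -0.2926, 0.3583]
orientation: [-0.001, 0.061, 0.998, 0.0]
wrist_force: [0.9, 0.5, -1.2]
finger_gap: 0.0854
```

```bash
python3 - <<'E'
from h import *
t=eyes.read_camera("top");cv2.imwrite("pics/t14.png",t);cv2.imwrite("pics/t14c.png",cv2.resize(t[160:320,260:460],(750,600),interpolation=cv2.INTER_CUBIC))
s=eyes.read_camera("side");cv2.imwrite("pics/s14.png",s)
ct=eyes.calibration("top");cs=eyes.calibration("side")
T=[]
for b in blobs(t,[0,150,80],[8,255,255],(300,180,400,300),([172,150,80],[180,255,255])): print(b[:3],onplane(ct,*b[1],.1),onplane(ct,*b[1],.066))
t0=cv2.imread("pics/top0.png")
for b in blobs(t0,[126,70,30],[150,255,255],(330,180,360,215)): print("blank orig",b[1],onplane(ct,*b[1],.1))
for b in blobs(t0,[100,120,60],[125,255,255],(330,220,360,250)): print("blank orig h",b[1],onplane(ct,*b[1],.066))
for b in blobs(s,[0,150,80],[8,255,255],(260,180,420,260),([172,150,80],[180,255,255])): print("side",b[:3])
E
```

```text
(np.int32(98), array([347.898, 195.051]), array([343, 190,  11,  11])) [ 0.6097 -0.0011  0.1   ] [ 0.6177 -0.0027  0.066 ]
(np.int32(94), array([342.9787, 234.3936]), array([340, 227,   7,  16])) [0.5183 0.0106 0.1   ] [0.5238 0.0093 0.066 ]
blank orig [348.4057 196.0566] [ 0.6073 -0.0022  0.1   ]
blank orig h [343.4545 235.3939] [0.5215 0.0082 0.066 ]
side (np.int32(131), array([277.3588, 201.4504]), array([272, 196,  13,  12]))
side (np.int32(490), array([322.1429, 231.3571]), array([313, 216,  19,  32]))
```

View pics/t14c.png

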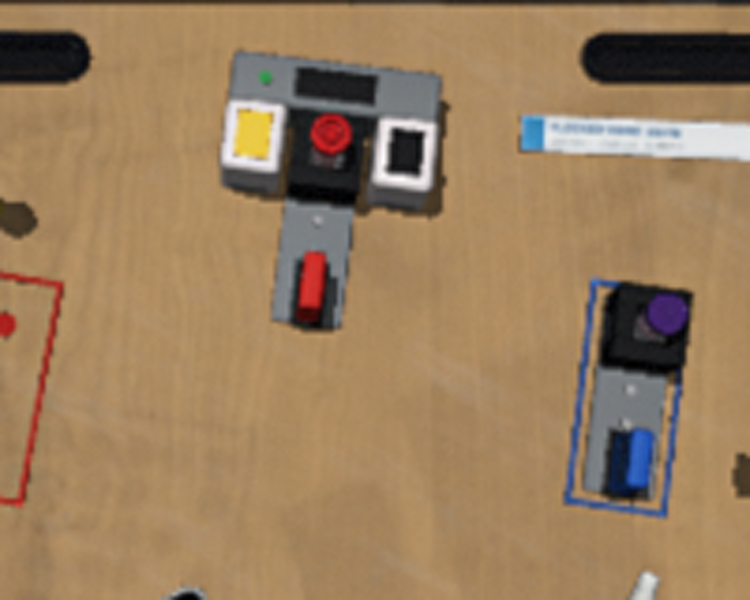

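The top view shows the sample's red cap at (348,195), centred between the towers and square, and the blank still on its spot. Swab and rack are untouched. Handing in.

```bash
python3 -c "
from h import *
print(get_state()['wrist_force'],get_state()['clock']);print(env.hand_in())"
```

```text
[-0.047  -0.0273 -0.533 ] 23.025
the job is handed in; nothing more can be done
None
```

I slid the blank carrier out of the reader and parked it in the blue outline. I then slid the sample carrier into the reader and let it go. The job was handed in at about 23 s of the 58 s allowed; the hand-in gives no verdict.

- **Blank carrier:** just before release its cap measured (0.4985, -0.2033), against the blue spot at (0.499, -0.204). The carrier looked centred and parallel in the outline, and had not moved in the last top view.
- **Sample carrier:** the last wrist view puts its well at (0.608, 0.000), against the light path's middle at (0.608, -0.001). Its yaw of about -6.7° matches the reader's -6.8°, and its tube stands upright.
- **Disagreement:** measured the same way, the sample sits about 2 mm deeper and 1 mm further left than the blank did at the start. The top view puts its cap at (0.610, -0.001). Both are within the 6 mm limit.
- **Bystanders and arm:** the swab pouch looks unmoved in the last top view. I saw no sign that the rack moved, but did not measure it again. The wrist force read about 0.5 N, with the gripper clear of everything.

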